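# Tube rack from behind the reagent bottles to the shaker

### The arm

A 6-joint arm with a two-finger parallel gripper is mounted at the origin on the work surface. World frame = base frame: x ahead of the robot, y to its left, z up, the work surface at z = 0. Lengths are in m, angles in rad, forces in N, time in s.
With the tool pointing down it reaches from about 0.25 to 0.775 m from the base axis. Payload 4 kg.
Tool frame: the origin (TCP) lies on the centre line of the jaws, within the pads' length; the fingertips stand 22 mm ahead of it and the grasp point (between the pads) lies 3 mm ahead of it; z points along the fingers, y is the direction in which the jaws open and shut (so a half turn about z gives the same grasp; the last joint's range is limited). The gripper opens to 94 mm and grips with 3 to 60 N. Pads are 16 mm wide; open, the fingers measure 119 mm over their backs; the gripper's body (75 mm by 177 mm) begins 78 mm behind the grasp point.
Start: joints at [1.19, 0.087, 1.371, -0, 1.684, -0.103], TCP at [0.151, 0.529, 0.228] pointing down, gripper open.
Joint ranges: [-3.1, 3.1], [-0.76, 2.03], [0.27, 2.55], [-1.08, 4.22], [0.17, 2.65], [-2.57, 2.57]. Speed limits (rad/s): [2.79, 2.79, 3.14, 3.14, 3.14, 3.14].

### API

Orientations are given as a unit quaternion [x, y, z, w].
In Python, from cell import env, vision, spotter gives the robot as it stands.
- The arm moves only by the shell command python3 -m inch 'ROWS' [FORCE]. ROWS is JSON, a list of rows, each an object with "twist": the turn, a rotation vector about the tool's x, y, z in degrees, a list of three; "translation": the shift along the tool's x, y, z in mm, a list of three; "hand": the closure, from -1 (fully open) to 1 (shut), so that 0 is half open. In form: [{"twist": [wx, wy, wz], "translation": [tx, ty, tz], "hand": hand}, ...]. A call has 1 to 8 rows; each row is the pose to reach, as a shift and turn from the pose commanded when the call began, along the tool's axes at that moment; what a row does not reach only later rows make up. A row lasts 1/10 s, in which the tool goes at most 50 mm and 8.59 degrees, less where a joint would pass 70% of its speed; a pose out of reach is approached as far as the arm can. A call with a gripper value outside its range is refused whole. The fingers move at their own pace and stop on an object; FORCE is the grip in N (left out, the last holds). Time passes only in rows, so rows that repeat a pose let the fingers close. It gives the time, the measured TCP pose, the force and the opening at its end, in the units of the state.
- env.get_obs(): the state, without advancing time (a new reading comes with each control period).
- vision.camera(name): name is "scene" or "top" or "wrist"; returns a dict with "image" (480x640x3 uint8, red, green, blue), "depth" (480x640 float32, m along the optical axis (not along the pixel's ray), 0 where there is no reading), "fovy" (degrees; the focal length in pixels is half the picture's height over the tangent of half this angle, whatever the lens; pixels are square), "cx", "cy" (the principal point, pixels), "origin" and "attitude" of the camera in the world. Camera axes: x right, y up, looking along -z (the intrinsics and any distortion apply to the point x, -y, -z); pixel columns grow to the right and rows downward; lengths in m; the calibration is good to about 2 mm. The wrist camera is an equidistant fisheye: a pixel r from the principal point sees the ray r / f radians off the axis. A picture is of the moment at which its call begins.
- env.hand_in(): hands the job in, once; it reports no verdict.
Trained networks look in a picture, given as the dict that the camera call returned (one of the last four; its "shot" number tells which), for a name from the list of things; names that differ only in an ending like _2 or _b are one class to them, and where a whole thing is asked for, a point or a joint stands for the part that bears it (a point fixed in the world has none). Each returns a list of dicts, best first, with "score" (0 to 1); they miss things now and then, are a little off and sometimes report something else, mostly with a low value. They report only what shows in the picture. A call takes as long as a camera call. They do not tell look-alikes from the thing itself.
- spotter.cut_out(picture, label): "pixels" (480x640 bool, what is visible of it) and "rect" ([left, top, right, bottom] in pixels, round what is visible of it).
The state is a dict: "clock": time; "joint_pos": joint angles; "joint_velocities": joint speeds; "tau": joint torques, N m; "ee_pos": TCP position; "tool_rot": TCP orientation; "contact_force": force on the tool from outside, world axes, zero at the start; "torque": the same for the moment, N m; "width": finger opening in m.
Only numpy, scipy, OpenCV 4.12 (cv2) and the standard library are available. Lean on these libraries where they do the work, as an engineer would, in place of code of your own. Each camera call takes 0.05 s, during which the arm holds its last target. There are 200 camera calls.

### The job

The rack of test tubes stands at the back of the grey stock tray, hemmed in by three reagent bottles. Stand all three bottles aside in the white spill tray, then set the rack on the middle of the shaker's platform, lengthwise along it, and after that put each bottle back upright on the very spot in the stock tray where it stood. Leave the dropper bottle, the conical flask and the wash bottle where they are, and let none of these things tip over.

Things in the scene. Friction and masses are not known exactly. Their poses are not given: they have to be found in the camera images.
- bottle_red: Amber glass bottle with a red cap, label with a red band; body 56 mm in diameter to 95 mm high, neck 28 mm from 122 mm, cap 34 mm in diameter from 134 to 162 mm above the underside (grip it there); 0.2 to 0.4 kg. Origin: centre of the underside, z up. Starts in the row of three before the rack, 66 mm apart, in any order; its start spot is the one to return to.
- bottle_blue: Amber glass bottle with a blue cap, label with a blue band; body 56 mm in diameter to 95 mm high, neck 28 mm from 122 mm, cap 34 mm in diameter from 134 to 162 mm above the underside (grip it there); 0.2 to 0.4 kg. Origin: centre of the underside, z up. Starts in the row of three before the rack, 66 mm apart, in any order; its start spot is the one to return to.
- bottle_green: Amber glass bottle with a green cap, label with a green band; body 56 mm in diameter to 95 mm high, neck 28 mm from 122 mm, cap 34 mm in diameter from 134 to 162 mm above the underside (grip it there); 0.2 to 0.4 kg. Origin: centre of the underside, z up. Starts in the row of three before the rack, 66 mm apart, in any order; its start spot is the one to return to.
- tube_rack: Wooden rack with ten short tubes, orange stoppers, one rigid piece of 0.25 to 0.5 kg: 56 mm wide (own x), 180 mm long (own y), 80 mm high, stoppers to 106 mm. Thick top rail, 56 mm wide, 62 to 80 mm above the underside: grip it across the width at mid-length. Origin: centre of the underside. The bottles, 12 mm in front and taller, leave a gripper no room. Both ends look alike.
- stock_tray: Low grey tray, 190 mm (own x) by 270 mm (own y), floor 4 mm thick, rim 15 mm high; fixed, straight in front of the robot. Origin: centre of the underside; own -x looks roughly to the robot. The bottles stand on the floor of its front half in a row along own y, the rack in its back half.
- spill_tray: Low white tray, the side area: 260 mm (own x) by 150 mm (own y) outside, walls 4 mm, floor 4 mm thick, rim 20 mm high; fixed, empty, to the left or right of the stock tray. Origin: centre of the underside. Three bottles fit in a row along its length (own x).
- shaker: Laboratory shaker: white box with a flat platform under a black rubber mat, 250 mm (own x) by 190 mm (own y), mat top 100 mm above the origin; control panel at own -x. Fixed, not running, on the other side of the stock tray from the spill tray. Origin: centre of the underside, below the middle of the platform. The rack goes on its middle, length along own x, either way round.
- dropper_bottle: Bystander: small amber dropper bottle with a black rubber bulb, 30 mm in diameter, 81 mm high, in the stock tray next to one end of the rack. Origin: centre of the underside.
- flask: Bystander: clear conical flask with a cork, 76 mm in diameter at the foot, 116 mm high, on the bench beside the far right corner of the stock tray (robot's right). Origin: centre of the underside.
- wash_bottle: Bystander: white wash bottle with a blue cap and spout, 60 mm in diameter, 185 mm high, on the bench beside the far left corner of the stock tray (robot's left). Origin: centre of the underside.
Not all that is in view belongs to the job. Leave any purple or yellow look-alike of the bottle_red alone.

How it is judged:
By the outcome, as a careful person would: the job done as asked, in the order asked, and still so for the second after the job is handed in, with the robot touching nothing.
It also fails if it takes over 149 s, if anything falls off the work surface, if the arm or the gripper's body presses on something with over 40 N, if the wrist force passes 120 N, or if a joint passes its speed limit or range.

## Working session

There is one attempt and no reset: what is moved stays moved. The work goes in short steps, Python scripts to look and compute and a shell command to move; the robot and the scene stay as the last step left them, time stands still between calls to the robot, and variables do not carry over. Pictures are saved under pics/ and viewed, about 12 in all and at most 16, crops included, and the job is handed in when it is done.

```bash
ls; mkdir -p pics; cat > h.py <<'E'
import numpy as np, cv2
from scipy.spatial.transform import Rotation as R
from cell import env, vision, spotter
def rot(a):
    a=np.array(a,float)
    return a if a.shape==(3,3) else R.from_quat(a).as_matrix()
def pts(p,mask):
    v,u=np.nonzero(mask&(p['depth']>0)); d=p['depth'][v,u]
    f=240/np.tan(np.radians(p['fovy'])/2)
    x=(u-p['cx'])/f; y=(v-p['cy'])/f
    c=np.stack([x*d,-y*d,-d],1)
    return c@rot(p['attitude']).T+np.array(p['origin']), p['image'][v,u]
def save(p,n): cv2.imwrite('pics/'+n,cv2.cvtColor(p['image'],cv2.COLOR_RGB2BGR))
E
python3 - <<'E'
from h import *
print(env.get_obs())
names="bottle_red bottle_blue bottle_green tube_rack stock_tray spill_tray shaker dropper_bottle flask wash_bottle".split()
for c in ("scene","top"):
    p=vision.camera(c); save(p,c+'0.png'); print(c,{k:p[k] for k in p if k not in('image','depth')})
    for n in names:
        for r in spotter.cut_out(p,n)[:4]:
            q,_=pts(p,r['pixels']); 
            if len(q): print(n,round(r['score'],2),r['rect'],np.median(q,0).round(3),np.percentile(q,2,0).round(3),np.percentile(q,98,0).round(3))
E
```

```text
pics
{'clock': 0.0, 'joint_pos': array([ 1.18991557e+00,  8.79615647e-02,  1.37223701e+00,  2.12030418e-05,
        1.68357533e+00, -1.03092428e-01]), 'joint_velocities': array([ 4.00546957e-04,  1.56065247e-05, -7.44168196e-04, -8.72256787e-05,
       -2.31445958e-03,  1.29144760e-05]), 'tau': array([-1.29177941e-03, -3.40165365e+01, -3.02433300e+01,  7.16856821e-02,
        3.29183810e-02, -1.58140456e-04]), 'ee_pos': array([0.15063728, 0.52846102, 0.22630927]), 'tool_rot': array([ 1.38446759e-01,  9.90369277e-01, -1.05632652e-03, -2.71577627e-04]), 'contact_force': array([0.55792335, 0.00563024, 0.20204883]), 'torque': array([-0.02520794,  0.03314707,  0.04368116]), 'width': 0.09397473545360707}
scene {'fovy': 43.30184164314901, 'cx': 319.1769285452702, 'cy': 239.57526761437038, 'origin': array([1.03527046, 0.85654356, 0.8289019 ]), 'attitude': array([0.10199499, 0.41987304, 0.8778524 , 0.2065885 ]), 'shot': 1}
bottle_red 0.85 [360.9, 161.4, 389.4, 236.2] [ 0.447 -0.033  0.083] [ 0.419 -0.061  0.005] [ 0.464 -0.02   0.161]
bottle_red 0.81 [315.4, 178.3, 335.4, 254.7] [ 0.58  -0.01
[... 2331 characters left out ...]
 [ 0.505 -0.145 -0.001] [0.694 0.121 0.044]
spill_tray 0.66 [143.6, 238.0, 216.2, 353.5] [0.485 0.341 0.005] [ 0.363  0.262 -0.001] [0.615 0.415 0.022]
shaker 0.88 [429.6, 215.8, 524.7, 347.8] [ 0.498 -0.342  0.099] [ 0.374 -0.445  0.041] [ 0.629 -0.249  0.104]
dropper_bottle 0.71 [280.3, 220.1, 289.9, 236.1] [0.628 0.087 0.047] [0.619 0.075 0.004] [0.643 0.103 0.086]
flask 0.93 [418.1, 176.3, 449.0, 211.8] [ 0.715 -0.269  0.042] [ 0.69  -0.31  -0.001] [ 0.755 -0.243  0.118]
wash_bottle 0.71 [296.9, 210.3, 375.6, 245.3] [ 0.625 -0.036  0.084] [ 0.604 -0.123  0.009] [0.662 0.05  0.112]
wash_bottle 0.66 [206.0, 160.1, 241.2, 214.7] [0.71  0.224 0.112] [ 0.692  0.202 -0.   ] [0.759 0.275 0.18 ]
```

View pics/top0.png

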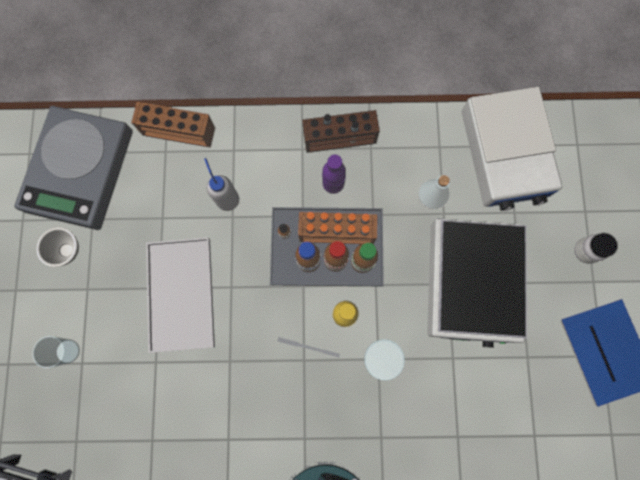

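View pics/scene0.png

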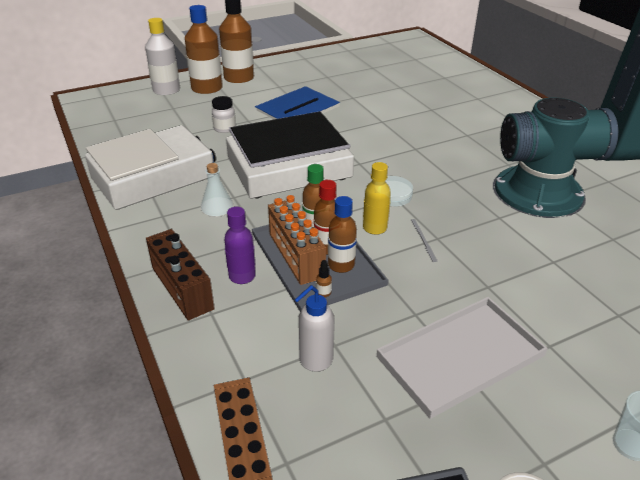

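```bash
cat > m.py <<'E'
from h import *
def cap(q,c,zlo=.155,zhi=.175):
    k=(q[:,2]>zlo)&(q[:,2]<zhi); return q[k],c[k]
def measure():
    p=vision.camera('top'); q,c=pts(p,np.ones((480,640),bool))
    # caps: flat tops
    k=(q[:,2]>.154)&(q[:,2]<.172)
    t=q[k];col=c[k]
    from scipy.spatial import cKDTree
    from scipy.sparse.csgraph import connected_components
    n,l=connected_components(cKDTree(t[:,:2]).sparse_distance_matrix(cKDTree(t[:,:2]),.006))
    for i in range(n):
        a=t[l==i]
        if len(a)>20:
            (x,y),r=cv2.minEnclosingCircle(a[:,:2].astype(np.float32)); print('cap',len(a),np.round([x,y,r],4),a[:,2].mean().round(4),a.mean(0).round(4),np.median(col[l==i],0))
    def rect(n,k):
        a=q[k]; b=cv2.minAreaRect((a[:,:2]*1000).astype(np.float32)); print(n,k.sum(),np.round(b[0],1),np.round(b[1],1),round(b[2],2),a[:,2].mean().round(4))
    return p,q,c,rect
if __name__=='__main__':
    p,q,c,rect=measure()
    x,y,z=q.T
    rect('rackrail',(z>.07)&(z<.115)&(x>.595)&(x<.7)&(abs(y+.035)<.105))
    rect('shakertop',(z>.094)&(z<.108)&(y<-.2)&(x<.66))
    m=c.astype(int).sum(1)
    rect('mat',(z>.094)&(z<.108)&(y<-.2)&(x<.66)&(m<200))
    rect('spillrim',(z>.012)&(z<.026)&(y>.23)&(y<.45)&(x<.66))
    rect('stockrim',(z>.010)&(z<.020)&(abs(y)<.17)&(x>.47)&(x<.73))
E
python3 m.py
```

```text
cap 187 [ 0.7584 -0.0307  0.0172] 0.1617 [ 0.7579 -0.0307  0.1617] [103.  65. 131.]
cap 205 [ 0.5645 -0.0326  0.017 ] 0.1656 [ 0.5637 -0.0325  0.1656] [156.  55.  51.]
cap 208 [0.5635 0.0322 0.0172] 0.1657 [0.563  0.0318 0.1657] [ 57.  82. 151.]
cap 208 [ 0.5594 -0.0976  0.0175] 0.1655 [ 0.5589 -0.0966  0.1655] [ 65. 125.  76.]
cap 212 [ 0.4331 -0.0503  0.0169] 0.1618 [ 0.4332 -0.0499  0.1618] [198. 170.  70.]
cap 52 [ 0.1109 -0.0034  0.0176] 0.1628 [ 0.114  -0.0021  0.1628] [36.  37.5 39. ]
rackrail 1956 [634.5 -36.6] [179.2  57.8] 87.03 0.0903
shakertop 9690 [ 506.5 -354.9] [191.9 249.8] 84.98 0.1
mat 8827 [ 506.5 -355.3] [181.4 240. ] 85.01 0.1001
spillrim 808 [489. 339.] [260.8 152.1] 3.99 0.019
stockrim 950 [599.  -12.3] [270.3 191.1] 88.39 0.0142
```

Top view: the row is blue (307,251), red (337,249) and green (368,251), with the rack behind it at (337,226). The spill tray is on the left at (180,295) and the shaker on the right at (482,280). The yellow (345,312) and purple (334,172) bottles are look-alikes. In the scene view everything stands upright.

```bash
cat > go.py <<'E'
# usage: go.py x y z phi(deg, world angle of tool y) -> tool-axes shift (mm) & twist z (deg)
import sys; from h import *
o=env.get_obs(); M=rot(o['tool_rot']); x,y,z,phi=map(float,sys.argv[1:5])
p=np.radians(phi); Y=np.array([np.cos(p),np.sin(p),0]); Z=np.array([0,0,-1.]); T=np.stack([np.cross(Y,Z),Y,Z],1)
print('t',o['clock'],'at',o['ee_pos'].round(4),'phi',np.degrees(np.arctan2(M[1,1],M[0,1])).round(2),'w',o['width'],'j',o['joint_pos'].round(2))
print('shift',(M.T@(np.array([x,y,z])-o['ee_pos'])*1000).round(1),'twist',np.degrees(R.from_matrix(M.T@T).as_rotvec()).round(2))
E
python3 go.py .5635 .032 .255 -2
```

```text
t 1.15 at [0.1508 0.5289 0.2275] phi 74.08 w 0.09395502060122794 j [ 1.19  0.09  1.37  0.    1.68 -0.1 ]
shift [-533.1 -364.7  -27.5] twist [ 0.   -0.   76.08]
```

```bash
python3 -m inch '[{"twist":[0,0,8],"translation":[-60,-40,-15],"hand":-0.4},{"twist":[0,0,16],"translation":[-95,-65,-27],"hand":-0.4},{"twist":[0,0,24],"translation":[-130,-90,-27],"hand":-0.4},{"twist":[0,0,32],"translation":[-170,-116,-27],"hand":-0.4},{"twist":[0,0,40],"translation":[-210,-144,-27],"hand":-0.4},{"twist":[0,0,48],"translation":[-250,-171,-27],"hand":-0.4},{"twist":[0,0,56],"translation":[-290,-198,-27],"hand":-0.4},{"twist":[0,0,64],"translation":[-330,-226,-27],"hand":-0.4}]' 40; python3 go.py .5635 .032 .255 -2
```

```text
clock: 1.95
ee_pos: [0.4055, 0.2215, 0.2548]
tool_rot: [0.644, 0.765, 0.001, 0.0]
contact_force: [1.1, 0.3, 0.1]
width: 0.0656
t 1.95 at [0.4055 0.2215 0.2548] phi 9.76 w 0.06562306808671366 j [ 0.38 -0.11  1.52  0.    1.74  0.21]
shift [-2.135e+02  1.236e+02 -1.000e-01] twist [ 0.06 -0.03 11.76]
```

```bash
python3 -m inch '[{"twist":[0,0,5],"translation":[-40,23,0],"hand":-0.4},{"twist":[0,0,10],"translation":[-80,46,0],"hand":-0.4},{"twist":[0,0,11.8],"translation":[-120,70,0],"hand":-0.4},{"twist":[0,0,11.8],"translation":[-160,93,0],"hand":-0.4},{"twist":[0,0,11.8],"translation":[-195,113,0],"hand":-0.4},{"twist":[0,0,11.8],"translation":[-213.5,123.6,0],"hand":-0.4},{"twist":[0,0,11.8],"translation":[-213.5,123.6,0],"hand":-0.4},{"twist":[0,0,11.8],"translation":[-213.5,123.6,0],"hand":-0.4}]'; python3 go.py .5635 .032 .155 -2
python3 - <<'E'
from h import *
p=vision.camera('wrist'); save(p,'w1.png'); print({k:p[k] for k in p if k not in('image','depth')})
E
```

```text
clock: 2.75
ee_pos: [0.5634, 0.0347, 0.2542]
tool_rot: [0.718, 0.696, -0.0, -0.001]
contact_force: [0.6, 0.9, 0.5]
width: 0.0658
t 2.75 at [0.5634 0.0347 0.2542] phi -1.75 w 0.06577151010287341 j [-0.04  0.12  1.29  0.    1.74 -0.01]
shift [-2.8  0.3 99.2] twist [-0.05 -0.04  0.25]
{'fovy': 65.70646984690485, 'cx': 324.16624109970815, 'cy': 236.99245316660222, 'origin': array([0.5666354 , 0.10188269, 0.41161953]), 'attitude': array([-0.11590404,  0.00238531, -0.01471445,  0.99314855]), 'shot': 4}
```

View pics/w1.png

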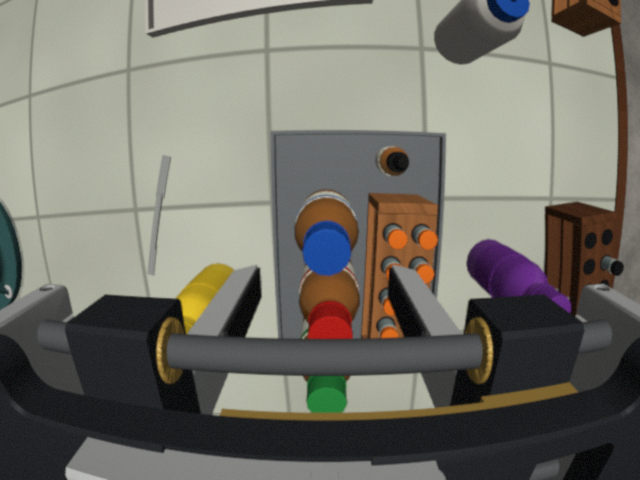

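The wrist view shows the blue cap (327,248) centred between the jaws, so I descend.

```bash
python3 -m inch '[{"twist":[0,0,0],"translation":[-2.8,0,30],"hand":-0.4},{"twist":[0,0,0],"translation":[-2.8,0,60],"hand":-0.4},{"twist":[0,0,0],"translation":[-2.8,0,85],"hand":-0.4},{"twist":[0,0,0],"translation":[-2.8,0,99],"hand":-0.4},{"twist":[0,0,0],"translation":[-2.8,0,99],"hand":-0.4},{"twist":[0,0,0],"translation":[-2.8,0,99],"hand":-0.4},{"twist":[0,0,0],"translation":[-2.8,0,99],"hand":1},{"twist":[0,0,0],"translation":[-2.8,0,99],"hand":1}]' 40;  python3 -m inch '[{"twist":[0,0,0],"translation":[0,0,0],"hand":1},{"twist":[0,0,0],"translation":[0,0,0],"hand":1},{"twist":[0,0,0],"translation":[0,0,0],"hand":1}]' 40; python3 go.py .564 .344 .258 -2
```

```text
clock: 3.6
ee_pos: [0.5644, 0.0319, 0.1574]
tool_rot: [0.718, 0.697, 0.001, 0.001]
contact_force: [-0.3, 0.4, 0.8]
width: 0.053
clock: 3.9
ee_pos: [0.5639, 0.0317, 0.1559]
tool_rot: [0.718, 0.696, 0.0, 0.0]
contact_force: [0.7, -0.7, 1.5]
width: 0.033
t 3.9 at [0.5639 0.0317 0.1559] phi -1.73 w 0.033049001920867245 j [-0.04  0.14  1.45  0.    1.55 -0.01]
shift [ 312.1   -9.2 -102.1] twist [ 0.08 -0.    0.27]
```

```bash
python3 -m inch '[{"twist":[0,0,0],"translation":[0,0,-8],"hand":1},{"twist":[0,0,0],"translation":[0,0,-25],"hand":1},{"twist":[0,0,0],"translation":[0,0,-50],"hand":1},{"twist":[0,0,0],"translation":[7,0,-75],"hand":1},{"twist":[0,0,0],"translation":[22,0,-95],"hand":1},{"twist":[0,0,0],"translation":[45,-1,-102],"hand":1},{"twist":[0,0,0],"translation":[73,-2,-102],"hand":1},{"twist":[0,0,0],"translation":[103,-3,-102],"hand":1}]' 55;  python3 -m inch '[{"twist":[0,0,0],"translation":[30,-1,0],"hand":1},{"twist":[0,0,0],"translation":[60,-2,0],"hand":1},{"twist":[0,0,0],"translation":[90,-3,0],"hand":1},{"twist":[0,0,0],"translation":[120,-4,0],"hand":1},{"twist":[0,0,0],"translation":[150,-5,0],"hand":1},{"twist":[0,0,0],"translation":[177,-6,0],"hand":1},{"twist":[0,0,0],"translation":[198,-6,0],"hand":1},{"twist":[0,0,0],"translation":[209,-6,0],"hand":1}]';python3 -m inch '[{"twist":[0,0,0],"translation":[0,0,0],"hand":1},{"twist":[0,0,0],"translation":[0,0,0],"hand":1}]'; python3 go.py .564 .344 .158 -2; python3 - <<'E'
from h import *
p=vision.camera('scene'); cv2.imwrite('pics/s1.png',cv2.cvtColor(p['image'][150:450,200:560],cv2.COLOR_RGB2BGR))
E
```

```text
clock: 4.7
ee_pos: [0.5634, 0.1354, 0.2577]
tool_rot: [0.718, 0.696, -0.0, -0.0]
contact_force: [0.1, 0.1, -3.3]
width: 0.033
clock: 5.5
ee_pos: [0.5631, 0.3457, 0.2564]
tool_rot: [0.717, 0.697, -0.001, -0.001]
contact_force: [-0.4, -0.8, -2.6]
width: 0.0332
clock: 5.7
ee_pos: [0.5638, 0.3432, 0.2571]
tool_rot: [0.718, 0.696, -0.001, 0.0]
contact_force: [0.1, 0.4, -3.5]
width: 0.0332
t 5.7 at [0.5638 0.3432 0.2571] phi -1.75 w 0.03319159548027448 j [ 0.46  0.34  1.02 -0.    1.79  0.49]
shift [ 1.   0.2 99.1] twist [-0.05  0.08  0.25]
```

View pics/s1.png

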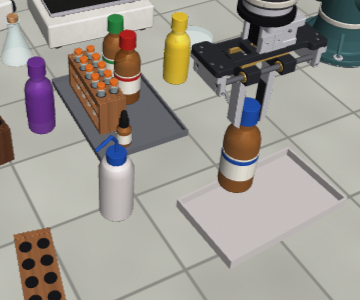

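The bottle hangs upright above the far end of the spill tray. I lower it and let go.

```bash
python3 -m inch '[{"twist":[0,0,0],"translation":[0,0,15],"hand":1},{"twist":[0,0,0],"translation":[0,0,40],"hand":1},{"twist":[0,0,0],"translation":[0,0,65],"hand":1},{"twist":[0,0,0],"translation":[0,0,83],"hand":1},{"twist":[0,0,0],"translation":[0,0,93],"hand":1},{"twist":[0,0,0],"translation":[0,0,98],"hand":1},{"twist":[0,0,0],"translation":[0,0,101.5],"hand":1},{"twist":[0,0,0],"translation":[0,0,101.5],"hand":1}]';python3 -m inch '[{"twist":[0,0,0],"translation":[0,0,0],"hand":1},{"twist":[0,0,0],"translation":[0,0,0],"hand":-0.4},{"twist":[0,0,0],"translation":[0,0,0],"hand":-0.4},{"twist":[0,0,0],"translation":[0,0,0],"hand":-0.4}]'; python3 go.py .564 -.0325 .255 -2
```

```text
clock: 6.55
ee_pos: [0.5642, 0.344, 0.1568]
tool_rot: [0.718, 0.696, 0.001, 0.0]
contact_force: [-0.8, 0.3, -2.8]
width: 0.033
clock: 6.95
ee_pos: [0.5643, 0.3443, 0.1573]
tool_rot: [0.718, 0.696, 0.001, 0.0]
contact_force: [0.0, 0.6, 0.1]
width: 0.0539
t 6.95 at [0.5643 0.3443 0.1573] phi -1.71 w 0.05388119942962618 j [0.46 0.35 1.19 0.   1.59 0.49]
shift [-376.5   11.1  -98.1] twist [ 0.12 -0.07  0.29]
```

```bash
python3 -m inch '[{"twist":[0,0,0],"translation":[0,0,-15],"hand":-0.4},{"twist":[0,0,0],"translation":[0,0,-50],"hand":-0.4},{"twist":[0,0,0],"translation":[-20,1,-90],"hand":-0.4},{"twist":[0,0,0],"translation":[-60,2,-98],"hand":-0.4},{"twist":[0,0,0],"translation":[-105,3,-98],"hand":-0.4},{"twist":[0,0,0],"translation":[-150,5,-98],"hand":-0.4},{"twist":[0,0,0],"translation":[-195,6,-98],"hand":-0.4},{"twist":[0,0,0],"translation":[-240,8,-98],"hand":-0.4}]';python3 -m inch '[{"twist":[0,0,0],"translation":[-45,1,0],"hand":-0.4},{"twist":[0,0,0],"translation":[-90,2,0],"hand":-0.4},{"twist":[0,0,0],"translation":[-120,3,0],"hand":-0.4},{"twist":[0,0,0],"translation":[-136.5,3,0],"hand":-0.4},{"twist":[0,0,0],"translation":[-136.5,3,0],"hand":-0.4},{"twist":[0,0,0],"translation":[-136.5,3,0],"hand":-0.4}]'; python3 go.py .5643 -.0325 .156 -2; python3 m.py
```

```text
clock: 7.75
ee_pos: [0.5646, 0.1022, 0.256]
tool_rot: [0.717, 0.697, 0.001, 0.001]
contact_force: [0.6, 0.1, -0.5]
width: 0.0659
clock: 8.35
ee_pos: [0.5637, -0.0318, 0.2546]
tool_rot: [0.717, 0.697, 0.001, -0.0]
contact_force: [0.6, -0.3, 0.5]
width: 0.0658
t 8.35 at [ 0.5637 -0.0318  0.2546] phi -1.69 w 0.06575118721524181 j [-0.16  0.12  1.29  0.    1.74 -0.13]
shift [-0.8  0.5 98.6] twist [ 0.05 -0.06  0.31]
cap 79 [ 0.7617 -0.0308  0.0155] 0.1618 [ 0.7664 -0.0323  0.1618] [110.  70. 142.]
cap 93 [ 0.5596 -0.0929  0.0154] 0.1652 [ 0.56   -0.0887  0.1652] [ 65. 134.  81.]
cap 222 [0.5646 0.3441 0.0176] 0.165 [0.5638 0.3427 0.165 ] [ 69.  99. 174.]
rackrail 236 [619.5 -42.8] [133.7  40.5] 81.43 0.0901
shakertop 9696 [ 506.7 -354.9] [191.9 250.1] 84.91 0.1001
mat 8747 [ 506.6 -355.8] [180.8 240.2] 85.09 0.1002
spillrim 869 [488.7 338.9] [260.3 152.6] 4.07 0.0191
stockrim 422 [598.7 -12.3] [271.1 190.4] 88.22 0.0144
```

Blue stands at (0.5646, 0.344) as planned. Red is next.

```bash
python3 -m inch '[{"twist":[0,0,0],"translation":[0,0,30],"hand":-0.4},{"twist":[0,0,0],"translation":[-0.8,0,60],"hand":-0.4},{"twist":[0,0,0],"translation":[-0.8,0,85],"hand":-0.4},{"twist":[0,0,0],"translation":[-0.8,0,98.5],"hand":-0.4},{"twist":[0,0,0],"translation":[-0.8,0,98.5],"hand":-0.4},{"twist":[0,0,0],"translation":[-0.8,0,98.5],"hand":1},{"twist":[0,0,0],"translation":[-0.8,0,98.5],"hand":1},{"twist":[0,0,0],"translation":[-0.8,0,98.5],"hand":1}]' 55;  python3 -m inch '[{"twist":[0,0,0],"translation":[0,0,0],"hand":1},{"twist":[0,0,0],"translation":[0,0,0],"hand":1},{"twist":[0,0,0],"translation":[0,0,0],"hand":1}]'; python3 go.py .489 .339 .258 -2
```

```text
clock: 9.2
ee_pos: [0.5645, -0.0335, 0.1573]
tool_rot: [0.718, 0.696, 0.001, 0.001]
contact_force: [0.6, 0.9, -0.8]
width: 0.0451
clock: 9.5
ee_pos: [0.5643, -0.0336, 0.1565]
tool_rot: [0.718, 0.696, 0.001, 0.001]
contact_force: [1.5, -0.8, 3.1]
width: 0.0333
t 9.5 at [ 0.5643 -0.0336  0.1565] phi -1.72 w 0.03331322952602823 j [-0.16  0.14  1.45  0.    1.55 -0.13]
shift [ 370.2  -86.2 -101.8] twist [0.14 0.   0.28]
```

```bash
python3 -m inch '[{"twist":[0,0,0],"translation":[0,0,-8],"hand":1},{"twist":[0,0,0],"translation":[0,0,-25],"hand":1},{"twist":[0,0,0],"translation":[0,0,-50],"hand":1},{"twist":[0,0,0],"translation":[7,-2,-75],"hand":1},{"twist":[0,0,0],"translation":[22,-6,-95],"hand":1},{"twist":[0,0,0],"translation":[46,-11,-102],"hand":1},{"twist":[0,0,0],"translation":[80,-19,-102],"hand":1},{"twist":[0,0,0],"translation":[115,-27,-102],"hand":1}]';  python3 -m inch '[{"twist":[0,0,0],"translation":[35,-8,0],"hand":1},{"twist":[0,0,0],"translation":[70,-16,0],"hand":1},{"twist":[0,0,0],"translation":[105,-24,0],"hand":1},{"twist":[0,0,0],"translation":[140,-32,0],"hand":1},{"twist":[0,0,0],"translation":[175,-40,0],"hand":1},{"twist":[0,0,0],"translation":[207,-48,0],"hand":1},{"twist":[0,0,0],"translation":[232,-54,0],"hand":1},{"twist":[0,0,0],"translation":[247,-58,0],"hand":1}]';python3 -m inch '[{"twist":[0,0,0],"translation":[8,-1.2,0],"hand":1},{"twist":[0,0,0],"translation":[8,-1.2,0],"hand":1},{"twist":[0,0,0],"translation":[8,-1.2,0],"hand":1}]'; python3 go.py .489 .339 .1565 -2
```

```text
clock: 10.3
ee_pos: [0.5392, 0.0829, 0.257]
tool_rot: [0.718, 0.696, -0.001, -0.001]
contact_force: [1.1, -0.5, -3.7]
width: 0.0334
clock: 11.1
ee_pos: [0.4881, 0.3325, 0.2562]
tool_rot: [0.717, 0.697, -0.001, -0.001]
contact_force: [0.1, -0.2, -3.4]
width: 0.0332
clock: 11.4
ee_pos: [0.4888, 0.3379, 0.2573]
tool_rot: [0.718, 0.696, -0.0, 0.0]
contact_force: [-0.0, -0.2, -3.8]
width: 0.0332
t 11.4 at [0.4888 0.3379 0.2573] phi -1.78 w 0.033171138525596396 j [ 0.51  0.18  1.2  -0.    1.75  0.54]
shift [  1.2   0.2 100.8] twist [-0.01  0.06  0.22]
```

```bash
python3 -m inch '[{"twist":[0,0,0],"translation":[0,0,15],"hand":1},{"twist":[0,0,0],"translation":[0,0,40],"hand":1},{"twist":[0,0,0],"translation":[0,0,65],"hand":1},{"twist":[0,0,0],"translation":[0,0,83],"hand":1},{"twist":[0,0,0],"translation":[0,0,94],"hand":1},{"twist":[0,0,0],"translation":[0,0,99],"hand":1},{"twist":[0,0,0],"translation":[0,0,102],"hand":1},{"twist":[0,0,0],"translation":[0,0,102],"hand":1}]';python3 -m inch '[{"twist":[0,0,0],"translation":[0,0,0],"hand":1},{"twist":[0,0,0],"translation":[0,0,0],"hand":-0.3},{"twist":[0,0,0],"translation":[0,0,0],"hand":-0.3},{"twist":[0,0,0],"translation":[0,0,0],"hand":-0.3}]'; python3 go.py .5595 -.0975 .256 -2
```

```text
clock: 12.2
ee_pos: [0.4891, 0.3391, 0.1567]
tool_rot: [0.718, 0.696, 0.001, 0.0]
contact_force: [0.1, 0.3, -3.8]
width: 0.0333
clock: 12.6
ee_pos: [0.4889, 0.3393, 0.1565]
tool_rot: [0.718, 0.696, 0.001, 0.0]
contact_force: [0.0, 0.0, 0.5]
width: 0.0536
t 12.6 at [0.4889 0.3393 0.1565] phi -1.71 w 0.053553715887420125 j [0.51 0.21 1.37 0.   1.56 0.54]
shift [-434.4   83.8  -99.9] twist [ 0.1  -0.06  0.29]
```

```bash
python3 -m inch '[{"twist":[0,0,0],"translation":[0,0,-15],"hand":-0.4},{"twist":[0,0,0],"translation":[0,0,-50],"hand":-0.4},{"twist":[0,0,0],"translation":[-20,4,-90],"hand":-0.4},{"twist":[0,0,0],"translation":[-60,12,-99],"hand":-0.4},{"twist":[0,0,0],"translation":[-105,20,-99],"hand":-0.4},{"twist":[0,0,0],"translation":[-150,29,-99],"hand":-0.4},{"twist":[0,0,0],"translation":[-195,38,-99],"hand":-0.4},{"twist":[0,0,0],"translation":[-240,46,-99],"hand":-0.4}]';python3 -m inch '[{"twist":[0,0,0],"translation":[-45,9,0],"hand":-0.4},{"twist":[0,0,0],"translation":[-90,17,0],"hand":-0.4},{"twist":[0,0,0],"translation":[-135,26,0],"hand":-0.4},{"twist":[0,0,0],"translation":[-175,34,0],"hand":-0.4},{"twist":[0,0,0],"translation":[-194.4,37.6,0],"hand":-0.4},{"twist":[0,0,0],"translation":[-194.4,37.6,0],"hand":-0.4},{"twist":[0,0,0],"translation":[-194.4,37.6,0],"hand":-0.4}]'; python3 go.py .5595 -.0975 .1565 -2
```

```text
clock: 13.4
ee_pos: [0.5276, 0.096, 0.2563]
tool_rot: [0.717, 0.697, 0.001, 0.001]
contact_force: [1.0, -0.4, 0.2]
width: 0.0657
clock: 14.1
ee_pos: [0.5591, -0.0976, 0.2555]
tool_rot: [0.718, 0.696, 0.001, 0.0]
contact_force: [-0.4, 0.6, -0.8]
width: 0.0661
t 14.1 at [ 0.5591 -0.0976  0.2555] phi -1.75 w 0.06611460727865687 j [-0.27  0.12  1.28  0.    1.74 -0.24]
shift [ 0.   0.2 99. ] twist [ 0.07 -0.03  0.25]
```

```bash
python3 -m inch '[{"twist":[0,0,0],"translation":[0,0,30],"hand":-0.4},{"twist":[0,0,0],"translation":[0,0,60],"hand":-0.4},{"twist":[0,0,0],"translation":[0,0,85],"hand":-0.4},{"twist":[0,0,0],"translation":[0,0,99],"hand":-0.4},{"twist":[0,0,0],"translation":[0,0,99],"hand":-0.4},{"twist":[0,0,0],"translation":[0,0,99],"hand":1},{"twist":[0,0,0],"translation":[0,0,99],"hand":1},{"twist":[0,0,0],"translation":[0,0,99],"hand":1}]' 55;  python3 -m inch '[{"twist":[0,0,0],"translation":[0,0,0],"hand":1},{"twist":[0,0,0],"translation":[0,0,0],"hand":1},{"twist":[0,0,0],"translation":[0,0,0],"hand":1}]'; python3 go.py .414 .334 .258 -2
```

```text
clock: 14.9
ee_pos: [0.5599, -0.0979, 0.1574]
tool_rot: [0.718, 0.696, 0.001, 0.001]
contact_force: [-0.2, -0.3, 0.2]
width: 0.0452
clock: 15.2
ee_pos: [0.5598, -0.098, 0.1565]
tool_rot: [0.718, 0.696, 0.001, 0.001]
contact_force: [1.9, -0.1, 2.2]
width: 0.033
t 15.2 at [ 0.5598 -0.098   0.1565] phi -1.73 w 0.03304500431744787 j [-0.27  0.15  1.44  0.    1.55 -0.24]
shift [ 427.4 -158.4 -102. ] twist [0.15 0.02 0.27]
```

```bash
python3 -m inch '[{"twist":[0,0,0],"translation":[0,0,-8],"hand":1},{"twist":[0,0,0],"translation":[0,0,-25],"hand":1},{"twist":[0,0,0],"translation":[0,0,-50],"hand":1},{"twist":[0,0,0],"translation":[7,-2,-75],"hand":1},{"twist":[0,0,0],"translation":[22,-8,-95],"hand":1},{"twist":[0,0,0],"translation":[46,-17,-102],"hand":1},{"twist":[0,0,0],"translation":[80,-30,-102],"hand":1},{"twist":[0,0,0],"translation":[115,-43,-102],"hand":1}]';  python3 -m inch '[{"twist":[0,0,0],"translation":[37,-14,0],"hand":1},{"twist":[0,0,0],"translation":[74,-28,0],"hand":1},{"twist":[0,0,0],"translation":[111,-41,0],"hand":1},{"twist":[0,0,0],"translation":[148,-55,0],"hand":1},{"twist":[0,0,0],"translation":[185,-69,0],"hand":1},{"twist":[0,0,0],"translation":[222,-82,0],"hand":1},{"twist":[0,0,0],"translation":[255,-94,0],"hand":1},{"twist":[0,0,0],"translation":[282,-104,0],"hand":1}]';python3 -m inch '[{"twist":[0,0,0],"translation":[18,-7,0],"hand":1},{"twist":[0,0,0],"translation":[27,-10,0],"hand":1},{"twist":[0,0,0],"translation":[30.4,-11.4,0],"hand":1},{"twist":[0,0,0],"translation":[30.4,-11.4,0],"hand":1}]'; python3 go.py .414 .334 .1565 -2
```

```text
clock: 16.0
ee_pos: [0.5185, 0.0191, 0.2569]
tool_rot: [0.718, 0.696, -0.001, -0.001]
contact_force: [-0.1, 0.4, -2.8]
width: 0.0334
clock: 16.8
ee_pos: [0.4223, 0.3048, 0.2565]
tool_rot: [0.717, 0.697, -0.001, -0.001]
contact_force: [-0.2, 0.5, -3.9]
width: 0.0333
clock: 17.2
ee_pos: [0.4134, 0.3338, 0.257]
tool_rot: [0.718, 0.696, -0.001, 0.0]
contact_force: [-0.4, 0.1, -3.4]
width: 0.0332
t 17.2 at [0.4134 0.3338 0.257 ] phi -1.72 w 0.033166185447558866 j [ 0.57  0.04  1.36 -0.    1.74  0.6 ]
shift [  0.4   0.6 100.5] twist [-0.04  0.06  0.28]
```

```bash
python3 -m inch '[{"twist":[0,0,0],"translation":[0,0,15],"hand":1},{"twist":[0,0,0],"translation":[0,0,40],"hand":1},{"twist":[0,0,0],"translation":[0,0,65],"hand":1},{"twist":[0,0,0],"translation":[0,0,83],"hand":1},{"twist":[0,0,0],"translation":[0,0,94],"hand":1},{"twist":[0,0,0],"translation":[0,0,99],"hand":1},{"twist":[0,0,0],"translation":[0,0,102],"hand":1},{"twist":[0,0,0],"translation":[0,0,102],"hand":1}]';python3 -m inch '[{"twist":[0,0,0],"translation":[0,0,0],"hand":1},{"twist":[0,0,0],"translation":[0,0,0],"hand":-0.3},{"twist":[0,0,0],"translation":[0,0,0],"hand":-0.3},{"twist":[0,0,0],"translation":[0,0,0],"hand":-0.3}]'; python3 -m inch '[{"twist":[0,0,0],"translation":[0,0,-15],"hand":-0.4},{"twist":[0,0,0],"translation":[0,0,-50],"hand":-0.4},{"twist":[0,0,0],"translation":[0,0,-85],"hand":-0.4},{"twist":[0,0,0],"translation":[0,0,-100],"hand":-0.4},{"twist":[0,0,0],"translation":[0,0,-100],"hand":-1}]'; python3 go.py .6345 -.0366 .20 -3; python3 m.py
```

```text
clock: 18.0
ee_pos: [0.4142, 0.3344, 0.1566]
tool_rot: [0.718, 0.696, 0.001, 0.0]
contact_force: [0.4, 0.8, -4.0]
width: 0.0333
clock: 18.4
ee_pos: [0.4139, 0.3345, 0.1563]
tool_rot: [0.718, 0.696, 0.001, 0.0]
contact_force: [-0.0, -0.9, 0.3]
width: 0.0537
clock: 18.9
ee_pos: [0.4147, 0.335, 0.2594]
tool_rot: [0.718, 0.696, 0.004, 0.001]
contact_force: [0.3, 0.5, 0.1]
width: 0.0708
t 18.9 at [0.4147 0.335  0.2594] phi -1.72 w 0.07080326944649822 j [0.57 0.04 1.36 0.   1.74 0.6 ]
shift [-365.1  230.5   59.3] twist [ 0.34 -0.24  1.28]
cap 190 [ 0.7587 -0.0311  0.0175] 0.1615 [ 0.7578 -0.0307  0.1615] [109.  70. 139.]
cap 223 [0.5659 0.3441 0.0181] 0.165 [0.564  0.3427 0.165 ] [ 64.  93. 167.]
cap 226 [0.4901 0.34   0.0175] 0.1654 [0.4895 0.3387 0.1654] [173.  60.  58.]
cap 211 [ 0.4333 -0.0501  0.0169] 0.1623 [ 0.4333 -0.05    0.1623] [210. 182.  76.]
cap 234 [0.4153 0.3351 0.0173] 0.1655 [0.415  0.3339 0.1655] [ 70. 142.  87.]
rackrail 1948 [634.4 -36.8] [179.3  57. ] 86.76 0.0903
shakertop 9691 [ 506.6 -354.7] [192.2 250.2] 84.91 0.1
mat 8774 [ 506.9 -355.3] [181.  240.5] 85.01 0.1001
spillrim 850 [488.7 339.1] [260.6 152.4] 4.19 0.0191
stockrim 959 [603.3 -12.3] [270.1 200.1] 88.69 0.0142
```

All three bottles stand in the spill tray. Now the rack.

```bash
python3 -m inch '[{"twist":[0,0,1.3],"translation":[-20,13,0],"hand":-1},{"twist":[0,0,1.3],"translation":[-58,37,0],"hand":-1},{"twist":[0,0,1.3],"translation":[-98,62,0],"hand":-1},{"twist":[0,0,1.3],"translation":[-138,87,0],"hand":-1},{"twist":[0,0,1.3],"translation":[-178,112,0],"hand":-1},{"twist":[0,0,1.3],"translation":[-218,137,10],"hand":-1},{"twist":[0,0,1.3],"translation":[-258,162,20],"hand":-1},{"twist":[0,0,1.3],"translation":[-298,187,35],"hand":-1}]';python3 -m inch '[{"twist":[0,0,0],"translation":[-35,22,12],"hand":-1},{"twist":[0,0,0],"translation":[-58,38,24],"hand":-1},{"twist":[0,0,0],"translation":[-67,43.5,24],"hand":-1},{"twist":[0,0,0],"translation":[-67,43.5,24],"hand":-1},{"twist":[0,0,0],"translation":[-67,43.5,24],"hand":-1}]'; python3 go.py .6345 -.0367 .078 -3.1; python3 - <<'E'
from h import *
p=vision.camera('wrist'); save(p,'w2.png')
E
```

```text
clock: 19.75
ee_pos: [0.5914, 0.0289, 0.2181]
tool_rot: [0.726, 0.688, -0.001, -0.001]
contact_force: [0.1, 1.2, 0.6]
width: 0.0941
clock: 20.25
ee_pos: [0.6309, -0.0373, 0.1964]
tool_rot: [0.725, 0.689, 0.0, -0.001]
contact_force: [-0.4, 1.0, -0.4]
width: 0.094
t 20.25 at [ 0.6309 -0.0373  0.1964] phi -2.97 w 0.09403362500996525 j [-0.15  0.28  1.21  0.    1.65 -0.1 ]
shift [  0.7   3.6 118.4] twist [-0.04 -0.05  0.13]
```

View pics/w2.png

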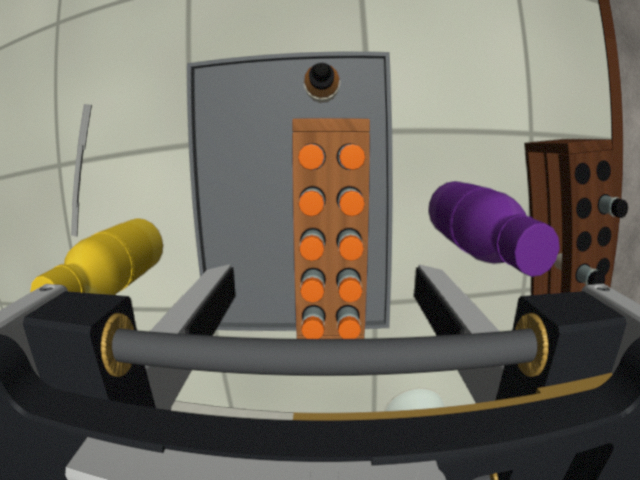

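The rack (centre line about 331 px, jaw middle 325) agrees with the +3.6 mm correction. I descend and grip.

```bash
python3 -m inch '[{"twist":[0,0,0],"translation":[0.7,3.6,15],"hand":-1},{"twist":[0,0,0],"translation":[0.7,3.6,40],"hand":-1},{"twist":[0,0,0],"translation":[0.7,3.6,65],"hand":-1},{"twist":[0,0,0],"translation":[0.7,3.6,90],"hand":-1},{"twist":[0,0,0],"translation":[0.7,3.6,108],"hand":-1},{"twist":[0,0,0],"translation":[0.7,3.6,118],"hand":-1},{"twist":[0,0,0],"translation":[0.7,3.6,118],"hand":-1},{"twist":[0,0,0],"translation":[0.7,3.6,118],"hand":1}]' 50;  python3 -m inch '[{"twist":[0,0,0],"translation":[0,0,0],"hand":1},{"twist":[0,0,0],"translation":[0,0,0],"hand":1},{"twist":[0,0,0],"translation":[0,0,0],"hand":1},{"twist":[0,0,0],"translation":[0,0,0],"hand":1}]'; python3 go.py .5065 -.355 .27 -95
```

```text
clock: 21.1
ee_pos: [0.6354, -0.0375, 0.0792]
tool_rot: [0.725, 0.689, 0.0, 0.0]
contact_force: [0.2, -0.5, 0.1]
width: 0.0892
clock: 21.5
ee_pos: [0.6353, -0.0381, 0.079]
tool_rot: [0.726, 0.688, 0.0, 0.0]
contact_force: [-0.3, 0.2, 0.1]
width: 0.0572
t 21.5 at [ 0.6353 -0.0381  0.079 ] phi -3.02 w 0.057216744525592375 j [-0.15  0.35  1.36  0.    1.43 -0.1 ]
shift [-323.3 -111.7 -191.1] twist [ 4.000e-02 -4.000e-02  9.198e+01]
```

```bash
python3 -m inch '[{"twist":[0,0,0],"translation":[0,0,0],"hand":1},{"twist":[0,0,0],"translation":[0,0,0],"hand":1},{"twist":[0,0,0],"translation":[0,0,-3],"hand":1},{"twist":[0,0,0],"translation":[0,0,-8],"hand":1},{"twist":[0,0,0],"translation":[0,0,-18],"hand":1},{"twist":[0,0,0],"translation":[0,0,-33],"hand":1},{"twist":[0,0,0],"translation":[0,0,-53],"hand":1},{"twist":[0,0,0],"translation":[0,0,-78],"hand":1}]' 50;  python3 -m inch '[{"twist":[0,0,0],"translation":[0,0,-25],"hand":1},{"twist":[0,0,0],"translation":[0,0,-50],"hand":1},{"twist":[0,0,0],"translation":[0,0,-75],"hand":1},{"twist":[0,0,0],"translation":[0,0,-95],"hand":1},{"twist":[0,0,0],"translation":[0,0,-108],"hand":1},{"twist":[0,0,0],"translation":[0,0,-112],"hand":1}]'; python3 go.py .5065 -.355 .27 -95
```

```text
clock: 22.3
ee_pos: [0.6346, -0.0379, 0.1574]
tool_rot: [0.725, 0.688, -0.0, -0.0]
contact_force: [-0.1, 0.3, -2.6]
width: 0.0557
clock: 22.9
ee_pos: [0.6356, -0.0381, 0.2716]
tool_rot: [0.725, 0.688, 0.001, 0.002]
contact_force: [-0.4, 0.2, -2.7]
width: 0.0555
t 22.9 at [ 0.6356 -0.0381  0.2716] phi -3.02 w 0.055483547603429086 j [-0.15  0.28  1.06  0.    1.8  -0.1 ]
shift [-323.3 -112.3    1.2] twist [ 0.22 -0.2  91.98]
```

```bash
python3 -m inch '[{"twist":[0,0,2],"translation":[-7,-3,0],"hand":1},{"twist":[0,0,6],"translation":[-22,-8,0],"hand":1},{"twist":[0,0,12],"translation":[-44,-15,0],"hand":1},{"twist":[0,0,18],"translation":[-68,-24,0],"hand":1},{"twist":[0,0,25],"translation":[-93,-32,0],"hand":1},{"twist":[0,0,32],"translation":[-118,-41,0],"hand":1},{"twist":[0,0,39],"translation":[-143,-50,0],"hand":1},{"twist":[0,0,46],"translation":[-168,-58,0],"hand":1}]';python3 go.py .5065 -.355 .27 -95
```

```text
clock: 23.7
ee_pos: [0.5667, -0.2038, 0.2665]
tool_rot: [0.938, 0.347, -0.001, -0.001]
contact_force: [0.7, -0.2, -2.4]
width: 0.0554
t 23.7 at [ 0.5667 -0.2038  0.2665] phi -49.41 w 0.05539669094970228 j [-0.44  0.2   1.16 -0.    1.78  0.42]
shift [-144.1   75.6   -3.5] twist [-0.13  0.16 45.59]
```

```bash
python3 -m inch '[{"twist":[0,0,7],"translation":[-22,12,0],"hand":1},{"twist":[0,0,14],"translation":[-44,23,0],"hand":1},{"twist":[0,0,21],"translation":[-66,35,0],"hand":1},{"twist":[0,0,28],"translation":[-88,46,0],"hand":1},{"twist":[0,0,34],"translation":[-108,57,0],"hand":1},{"twist":[0,0,40],"translation":[-126,66,0],"hand":1},{"twist":[0,0,44],"translation":[-138,72,0],"hand":1},{"twist":[0,0,45.5],"translation":[-144,75.6,0],"hand":1}]';python3 -m inch '[{"twist":[0,0,0],"translation":[0,0,0],"hand":1},{"twist":[0,0,0],"translation":[0,0,0],"hand":1}]';python3 go.py .5065 -.355 .175 -95;  python3 - <<'E'
from h import *
p=vision.camera('scene'); cv2.imwrite('pics/s2.png',cv2.cvtColor(p['image'][50:350,150:550],cv2.COLOR_RGB2BGR))
E
```

```text
clock: 24.5
ee_pos: [0.5076, -0.3553, 0.2664]
tool_rot: [0.999, -0.042, -0.002, -0.001]
contact_force: [0.3, 0.3, -2.8]
width: 0.0554
clock: 24.7
ee_pos: [0.509, -0.3537, 0.2677]
tool_rot: [0.999, -0.039, -0.0, -0.001]
contact_force: [0.4, 0.4, -2.8]
width: 0.0554
t 24.7 at [ 0.509  -0.3537  0.2677] phi -94.47 w 0.055421431635205985 j [-0.7   0.24  1.11  0.    1.79  0.95]
shift [-2.3  1.6 92.7] twist [-0.08  0.06  0.53]
```

View pics/s2.png

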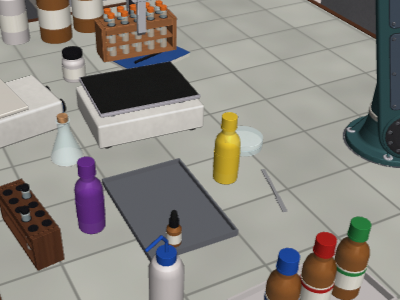

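The rack hangs level above the shaker. I lower it with a small correction.

```bash
python3 -m inch '[{"twist":[0,0,0.5],"translation":[-3.8,1.6,15],"hand":1},{"twist":[0,0,0.5],"translation":[-3.8,1.6,38],"hand":1},{"twist":[0,0,0.5],"translation":[-3.8,1.6,60],"hand":1},{"twist":[0,0,0.5],"translation":[-3.8,1.6,75],"hand":1},{"twist":[0,0,0.5],"translation":[-3.8,1.6,84],"hand":1},{"twist":[0,0,0.5],"translation":[-3.8,1.6,89],"hand":1},{"twist":[0,0,0.5],"translation":[-3.8,1.6,92],"hand":1},{"twist":[0,0,0.5],"translation":[-3.8,1.6,93],"hand":1}]';python3 -m inch '[{"twist":[0,0,0],"translation":[0,0,0],"hand":1},{"twist":[0,0,0],"translation":[0,0,0],"hand":1}]';python3 go.py .505 -.355 .175 -95
```

```text
clock: 25.55
ee_pos: [0.5055, -0.3557, 0.1761]
tool_rot: [0.999, -0.044, 0.001, 0.0]
contact_force: [0.0, -0.0, -2.9]
width: 0.0556
clock: 25.75
ee_pos: [0.5055, -0.3558, 0.1763]
tool_rot: [0.999, -0.044, 0.001, 0.0]
contact_force: [0.6, -0.2, -2.6]
width: 0.0559
t 25.75 at [ 0.5055 -0.3558  0.1763] phi -95.02 w 0.05588019345447457 j [-0.71  0.25  1.28  0.    1.61  0.95]
shift [-0.6 -0.7  1.3] twist [ 0.04 -0.07 -0.02]
```

Not touching yet (−2.6 N), so I lower it about 1.5 mm more, release, and retreat.

```bash
python3 -m inch '[{"twist":[0,0,0],"translation":[0,0,0.8],"hand":1},{"twist":[0,0,0],"translation":[0,0,1.5],"hand":1},{"twist":[0,0,0],"translation":[0,0,1.5],"hand":1},{"twist":[0,0,0],"translation":[0,0,1.5],"hand":-1},{"twist":[0,0,0],"translation":[0,0,1.5],"hand":-1},{"twist":[0,0,0],"translation":[0,0,1.5],"hand":-1},{"twist":[0,0,0],"translation":[0,0,1.5],"hand":-1}]';python3 -m inch '[{"twist":[0,0,0],"translation":[0,0,0],"hand":-1},{"twist":[0,0,0],"translation":[0,0,-15],"hand":-1},{"twist":[0,0,0],"translation":[0,0,-50],"hand":-1},{"twist":[0,0,-8],"translation":[0,0,-90],"hand":-1},{"twist":[0,0,-16],"translation":[15,-25,-95],"hand":-1},{"twist":[0,0,-24],"translation":[30,-55,-95],"hand":-1},{"twist":[0,0,-32],"translation":[40,-90,-95],"hand":-1},{"twist":[0,0,-40],"translation":[40,-130,-95],"hand":-1}]';python3 go.py .565 .3441 .256 -2; python3 - <<'E'
from m import *
p,q,c,rect=measure(); x,y,z=q.T
rect('rack',(z>.165)&(z<.22)&(abs(x-.505)<.13)&(abs(y+.355)<.08))
save(p,'t2.png')
E
```

```text
clock: 26.45
ee_pos: [0.5053, -0.3555, 0.174]
tool_rot: [0.999, -0.044, 0.0, 0.0]
contact_force: [-0.7, -0.2, 0.0]
width: 0.0842
clock: 27.25
ee_pos: [0.5574, -0.2289, 0.2698]
tool_rot: [0.953, 0.303, 0.001, 0.0]
contact_force: [0.6, 0.0, -0.5]
width: 0.0941
t 27.25 at [ 0.5574 -0.2289  0.2698] phi -54.73 w 0.09405540696474604 j [-0.48  0.2   1.16  0.    1.78  0.47]
shift [ 337.  -463.5   13.6] twist [ 9.000e-02 -2.000e-02 -5.273e+01]
cap 187 [ 0.7588 -0.0306  0.0177] 0.1615 [ 0.7579 -0.031   0.1615] [110.  70. 141.]
cap 56 [ 0.5234 -0.3292  0.0521] 0.1677 [ 0.5263 -0.3296  0.1677] [118.  83.  58.]
cap 220 [0.5649 0.3435 0.0175] 0.1654 [0.5638 0.3426 0.1654] [ 67.  96. 170.]
cap 229 [0.4901 0.3399 0.0172] 0.1654 [0.4894 0.3387 0.1654] [176.  64.  62.]
cap 212 [ 0.4334 -0.0501  0.017 ] 0.1622 [ 0.4333 -0.0499  0.1622] [213. 184.  75.]
cap 238 [0.4148 0.3348 0.0176] 0.1657 [0.4148 0.3336 0.1657] [ 74. 145.  91.]
cap 29 [0.1322 0.1189 0.0418] 0.1628 [0.1337 0.1181 0.1628] [72. 77. 74.]
rack 993 [ 504.8 -355.1] [ 57.5 180.1] 86.03 0.185
```

View pics/t2.png

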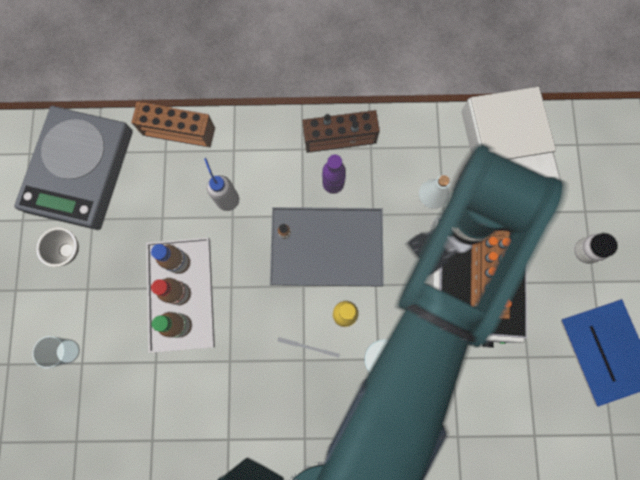

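The rack sits on the shaker: measured centre (504.8, −355.1) against a target of (506.6, −354.9). The bottles stand in the spill tray at (165,255), (168,290) and (168,324). Next I return blue.

```bash
python3 -m inch '[{"twist":[0,0,-8],"translation":[12,-16,0],"hand":-0.4},{"twist":[0,0,-16],"translation":[35,-48,0],"hand":-0.4},{"twist":[0,0,-24],"translation":[61,-84,0],"hand":-0.4},{"twist":[0,0,-32],"translation":[88,-121,0],"hand":-0.4},{"twist":[0,0,-40],"translation":[115,-158,0],"hand":-0.4},{"twist":[0,0,-47],"translation":[142,-195,0],"hand":-0.4},{"twist":[0,0,-53],"translation":[169,-232,0],"hand":-0.4},{"twist":[0,0,-53],"translation":[196,-269,0],"hand":-0.4}]';python3 go.py .5643 .3443 .257 -1.71
```

```text
clock: 28.1
ee_pos: [0.5627, 0.105, 0.2706]
tool_rot: [0.719, 0.695, 0.001, 0.001]
contact_force: [0.1, -0.4, 0.8]
width: 0.0658
t 28.1 at [0.5627 0.105  0.2706] phi -1.96 w 0.06575337389366179 j [ 0.09  0.13  1.24 -0.    1.77  0.12]
shift [239.2  -6.7  13.7] twist [ 0.13 -0.02 -0.25]
```

```bash
python3 -m inch '[{"twist":[0,0,0],"translation":[45,-1,0],"hand":-0.4},{"twist":[0,0,0],"translation":[90,-2,0],"hand":-0.4},{"twist":[0,0,0],"translation":[135,-3,5],"hand":-0.4},{"twist":[0,0,0],"translation":[180,-5,10],"hand":-0.4},{"twist":[0,0,0],"translation":[215,-6,13],"hand":-0.4},{"twist":[0,0,0],"translation":[236,-6.7,13],"hand":-0.4},{"twist":[0,0,0],"translation":[239,-6.7,13],"hand":-0.4},{"twist":[0,0,0],"translation":[239,-6.7,13],"hand":-0.4}]';python3 -m inch '[{"twist":[0,0,0],"translation":[0,0,0],"hand":-0.4},{"twist":[0,0,0],"translation":[0,0,0],"hand":-0.4}]';python3 go.py .5643 .3443 .1573 -1.71
```

```text
clock: 28.9
ee_pos: [0.5647, 0.3423, 0.2567]
tool_rot: [0.719, 0.695, 0.0, 0.0]
contact_force: [0.0, -0.5, 0.4]
width: 0.0656
clock: 29.1
ee_pos: [0.5649, 0.3409, 0.2568]
tool_rot: [0.72, 0.694, 0.0, 0.0]
contact_force: [0.8, -0.1, 0.8]
width: 0.0656
t 29.1 at [0.5649 0.3409 0.2568] phi -2.13 w 0.06562929924640207 j [ 0.46  0.33  1.02 -0.    1.79  0.49]
shift [ 3.4 -0.9 99.5] twist [ 0.05 -0.01 -0.42]
```

```bash
python3 -m inch '[{"twist":[0,0,-0.4],"translation":[3.4,-0.9,25],"hand":-0.4},{"twist":[0,0,-0.4],"translation":[3.4,-0.9,55],"hand":-0.4},{"twist":[0,0,-0.4],"translation":[3.4,-0.9,85],"hand":-0.4},{"twist":[0,0,-0.4],"translation":[3.4,-0.9,99.5],"hand":-0.4},{"twist":[0,0,-0.4],"translation":[3.4,-0.9,99.5],"hand":-0.4},{"twist":[0,0,-0.4],"translation":[3.4,-0.9,99.5],"hand":1},{"twist":[0,0,-0.4],"translation":[3.4,-0.9,99.5],"hand":1},{"twist":[0,0,-0.4],"translation":[3.4,-0.9,99.5],"hand":1}]' 55;python3 -m inch '[{"twist":[0,0,0],"translation":[0,0,0],"hand":1},{"twist":[0,0,0],"translation":[0,0,0],"hand":1},{"twist":[0,0,0],"translation":[0,0,0],"hand":1}]';python3 go.py .5639 .0317 .257 -1.73
```

```text
clock: 29.9
ee_pos: [0.5647, 0.3462, 0.1589]
tool_rot: [0.717, 0.697, 0.002, 0.001]
contact_force: [-0.1, -0.2, -0.1]
width: 0.0454
clock: 30.2
ee_pos: [0.5644, 0.3461, 0.1577]
tool_rot: [0.717, 0.697, 0.001, 0.0]
contact_force: [1.4, 0.8, 1.9]
width: 0.0332
t 30.2 at [0.5644 0.3461 0.1577] phi -1.62 w 0.033187407774095144 j [ 0.46  0.36  1.19 -0.    1.6   0.49]
shift [-314.1    8.6  -99.6] twist [ 0.13 -0.06  0.11]
```

```bash
python3 -m inch '[{"twist":[0,0,0],"translation":[0,0,-8],"hand":1},{"twist":[0,0,0],"translation":[0,0,-25],"hand":1},{"twist":[0,0,0],"translation":[0,0,-50],"hand":1},{"twist":[0,0,0],"translation":[-7,0,-75],"hand":1},{"twist":[0,0,0],"translation":[-22,0,-94],"hand":1},{"twist":[0,0,0],"translation":[-45,1,-99],"hand":1},{"twist":[0,0,0],"translation":[-73,2,-99],"hand":1},{"twist":[0,0,0],"translation":[-103,3,-99],"hand":1}]';  python3 -m inch '[{"twist":[0,0,0],"translation":[-30,1,0],"hand":1},{"twist":[0,0,0],"translation":[-60,2,0],"hand":1},{"twist":[0,0,0],"translation":[-90,3,0],"hand":1},{"twist":[0,0,0],"translation":[-120,4,0],"hand":1},{"twist":[0,0,0],"translation":[-150,5,0],"hand":1},{"twist":[0,0,0],"translation":[-177,6,0],"hand":1},{"twist":[0,0,0],"translation":[-198,6,0],"hand":1},{"twist":[0,0,0],"translation":[-209,6,0],"hand":1}]';python3 -m inch '[{"twist":[0,0,0],"translation":[0,0,0],"hand":1},{"twist":[0,0,0],"translation":[0,0,0],"hand":1},{"twist":[0,0,0],"translation":[0,0,0],"hand":1}]'; python3 go.py .5639 .0337 .1565 -1.73
```

```text
clock: 31.0
ee_pos: [0.5632, 0.2421, 0.2549]
tool_rot: [0.717, 0.697, -0.001, -0.001]
contact_force: [-0.5, -0.8, -2.8]
width: 0.0333
clock: 31.8
ee_pos: [0.5633, 0.032, 0.2546]
tool_rot: [0.718, 0.696, -0.001, -0.001]
contact_force: [-0.2, 0.4, -2.8]
width: 0.0335
clock: 32.1
ee_pos: [0.5638, 0.0348, 0.2553]
tool_rot: [0.717, 0.698, 0.0, -0.0]
contact_force: [0.5, 0.2, -3.0]
width: 0.0332
t 32.1 at [0.5638 0.0348 0.2553] phi -1.53 w 0.03315052191002508 j [-0.04  0.12  1.28  0.    1.74 -0.01]
shift [-1.2  0.1 98.8] twist [-0.02 -0.04  0.2 ]
```

```bash
python3 -m inch '[{"twist":[0,0,0],"translation":[-1.2,0,15],"hand":1},{"twist":[0,0,0],"translation":[-1.2,0,40],"hand":1},{"twist":[0,0,0],"translation":[-1.2,0,65],"hand":1},{"twist":[0,0,0],"translation":[-1.2,0,82],"hand":1},{"twist":[0,0,0],"translation":[-1.2,0,91],"hand":1},{"twist":[0,0,0],"translation":[-1.2,0,96],"hand":1},{"twist":[0,0,0],"translation":[-1.2,0,98],"hand":1},{"twist":[0,0,0],"translation":[-1.2,0,98],"hand":1}]';python3 -m inch '[{"twist":[0,0,0],"translation":[0,0,0],"hand":1},{"twist":[0,0,0],"translation":[0,0,0],"hand":1}]';python3 go.py .5639 .0337 .1565 -1.73
```

```text
clock: 32.9
ee_pos: [0.5643, 0.0326, 0.1582]
tool_rot: [0.717, 0.697, 0.001, 0.001]
contact_force: [0.1, -0.6, -3.3]
width: 0.0332
clock: 33.1
ee_pos: [0.5643, 0.0324, 0.1583]
tool_rot: [0.717, 0.697, 0.001, 0.001]
contact_force: [-0.2, 0.4, -2.9]
width: 0.0331
t 33.1 at [0.5643 0.0324 0.1583] phi -1.62 w 0.033115251380224815 j [-0.04  0.14  1.45  0.    1.55 -0.01]
shift [ 1.2 -0.4  1.8] twist [ 0.09 -0.    0.11]
```

```bash
python3 -m inch '[{"twist":[0,0,0],"translation":[1.2,-0.4,0.5],"hand":1},{"twist":[0,0,0],"translation":[1.2,-0.4,1.2],"hand":1},{"twist":[0,0,0],"translation":[1.2,-0.4,1.7],"hand":1},{"twist":[0,0,0],"translation":[1.2,-0.4,1.7],"hand":1},{"twist":[0,0,0],"translation":[1.2,-0.4,1.7],"hand":-0.4},{"twist":[0,0,0],"translation":[1.2,-0.4,1.7],"hand":-0.4},{"twist":[0,0,0],"translation":[1.2,-0.4,1.7],"hand":-0.4}]';python3 go.py .489 .3391 .256 -1.71;python3 -m inch '[{"twist":[0,0,0],"translation":[0,0,0],"hand":-0.4},{"twist":[0,0,0],"translation":[0,0,-15],"hand":-0.4},{"twist":[0,0,0],"translation":[0,0,-50],"hand":-0.4},{"twist":[0,0,0],"translation":[20,-4,-90],"hand":-0.4},{"twist":[0,0,0],"translation":[60,-13,-98],"hand":-0.4},{"twist":[0,0,0],"translation":[105,-24,-98],"hand":-0.4},{"twist":[0,0,0],"translation":[150,-35,-98],"hand":-0.4},{"twist":[0,0,0],"translation":[195,-46,-98],"hand":-0.4}]';python3 go.py .489 .3391 .256 -1.71; python3 m.py|head -8
```

```text
clock: 33.8
ee_pos: [0.5634, 0.0338, 0.1553]
tool_rot: [0.717, 0.697, -0.0, -0.0]
contact_force: [-1.0, 0.0, -0.4]
width: 0.0542
t 33.8 at [0.5634 0.0338 0.1553] phi -1.61 w 0.05419771266095793 j [-0.04  0.14  1.45  0.    1.55 -0.01]
shift [ 303.1  -83.  -100.5] twist [-0.03 -0.02  0.1 ]
clock: 34.6
ee_pos: [0.5228, 0.2315, 0.2555]
tool_rot: [0.717, 0.697, 0.001, 0.0]
contact_force: [0.2, -0.3, -0.3]
width: 0.0661
t 34.6 at [0.5228 0.2315 0.2555] phi -1.65 w 0.06610274527437444 j [0.32 0.13 1.27 0.   1.74 0.35]
shift [106.6 -36.8  -0.5] twist [ 0.13 -0.05  0.06]
cap 190 [ 0.7584 -0.0317  0.0173] 0.1614 [ 0.7578 -0.0308  0.1614] [115.  75. 148.]
cap 129 [ 0.5069 -0.3367  0.0905] 0.1662 [ 0.4953 -0.3277  0.1662] [124.  87.  63.]
cap 205 [0.5632 0.0314 0.0168] 0.1656 [0.5629 0.0314 0.1656] [ 62.  93. 171.]
cap 201 [0.4907 0.3401 0.0177] 0.1658 [0.4903 0.3401 0.1658] [182.  59.  56.]
cap 213 [ 0.4333 -0.0501  0.017 ] 0.1621 [ 0.4332 -0.0499  0.1621] [219. 193.  80.]
cap 238 [0.4152 0.3343 0.0173] 0.1655 [0.4149 0.3337 0.1655] [ 69. 146.  89.]
rackrail 0 [0. 0.] [0. 0.] 0.0 nan
shakertop 6522 [ 506.7 -354.7] [191.5 250.1] 84.9 0.1001m.py:17: RuntimeWarning: Mean of empty slice.
  a=q[k]; b=cv2.minAreaRect((a[:,:2]*1000).astype(np.float32)); print(n,k.sum(),np.round(b[0],1),np.round(b[1],1),round(b[2],2),a[:,2].mean().round(4))
  ret = ret.dtype.type(ret / rcount)
```

Blue is back within 1 mm. Red next.

```bash
python3 -m inch '[{"twist":[0,0,0],"translation":[40,-14,0],"hand":-0.4},{"twist":[0,0,0],"translation":[80,-28,0],"hand":-0.4},{"twist":[0,0,0],"translation":[103,-35,0],"hand":-0.4},{"twist":[0,0,0],"translation":[106.6,-36.8,0],"hand":-0.4},{"twist":[0,0,0],"translation":[106.6,-36.8,0],"hand":-0.4},{"twist":[0,0,0],"translation":[106.6,-36.8,0],"hand":-0.4},{"twist":[0,0,0],"translation":[106.6,-36.8,0],"hand":-0.4}]';python3 go.py .489 .3393 .1565 -1.71
```

```text
clock: 35.35
ee_pos: [0.4899, 0.3362, 0.2541]
tool_rot: [0.718, 0.696, 0.0, 0.0]
contact_force: [0.7, -0.8, 0.9]
width: 0.0659
t 35.35 at [0.4899 0.3362 0.2541] phi -1.73 w 0.06589632065505138 j [ 0.51  0.18  1.21 -0.    1.75  0.54]
shift [ 3.1 -1.  97.6] twist [ 0.03  0.01 -0.02]
```

```bash
python3 -m inch '[{"twist":[0,0,0],"translation":[1.6,-0.6,25],"hand":-0.4},{"twist":[0,0,0],"translation":[1.6,-0.6,55],"hand":-0.4},{"twist":[0,0,0],"translation":[1.6,-0.6,85],"hand":-0.4},{"twist":[0,0,0],"translation":[1.6,-0.6,98],"hand":-0.4},{"twist":[0,0,0],"translation":[1.6,-0.6,98],"hand":-0.4},{"twist":[0,0,0],"translation":[1.6,-0.6,98],"hand":1},{"twist":[0,0,0],"translation":[1.6,-0.6,98],"hand":1},{"twist":[0,0,0],"translation":[1.6,-0.6,98],"hand":1}]' 55;python3 -m inch '[{"twist":[0,0,0],"translation":[0,0,0],"hand":1},{"twist":[0,0,0],"translation":[0,0,0],"hand":1},{"twist":[0,0,0],"translation":[0,0,0],"hand":1}]';python3 go.py .5643 -.0336 .257 -1.72
```

```text
clock: 36.15
ee_pos: [0.4896, 0.3396, 0.1579]
tool_rot: [0.717, 0.697, 0.002, 0.0]
contact_force: [-0.1, -0.1, 0.4]
width: 0.0452
clock: 36.45
ee_pos: [0.4894, 0.3394, 0.1569]
tool_rot: [0.717, 0.697, 0.001, 0.0]
contact_force: [0.2, -0.2, 1.7]
width: 0.0333
t 36.45 at [0.4894 0.3394 0.1569] phi -1.62 w 0.03328223817396514 j [ 0.51  0.21  1.37 -0.    1.56  0.54]
shift [-370.6   85.7 -100.3] twist [ 0.13 -0.07  0.1 ]
```

```bash
python3 -m inch '[{"twist":[0,0,0],"translation":[0,0,-8],"hand":1},{"twist":[0,0,0],"translation":[0,0,-25],"hand":1},{"twist":[0,0,0],"translation":[0,0,-50],"hand":1},{"twist":[0,0,0],"translation":[-7,2,-80],"hand":1},{"twist":[0,0,0],"translation":[-20,5,-110],"hand":1},{"twist":[0,0,0],"translation":[-40,9,-140],"hand":1},{"twist":[0,0,0],"translation":[-65,15,-168],"hand":1},{"twist":[0,0,0],"translation":[-95,22,-188],"hand":1}]';  python3 -m inch '[{"twist":[0,0,0],"translation":[-30,7,-4],"hand":1},{"twist":[0,0,0],"translation":[-63,15,-4],"hand":1},{"twist":[0,0,0],"translation":[-98,23,-4],"hand":1},{"twist":[0,0,0],"translation":[-133,31,-4],"hand":1},{"twist":[0,0,0],"translation":[-168,39,-4],"hand":1},{"twist":[0,0,0],"translation":[-203,47,-4],"hand":1},{"twist":[0,0,0],"translation":[-233,54,-4],"hand":1},{"twist":[0,0,0],"translation":[-258,60,-4],"hand":1}]';python3 -m inch '[{"twist":[0,0,0],"translation":[-12,2.5,0],"hand":1},{"twist":[0,0,0],"translation":[-17,3.7,0],"hand":1},{"twist":[0,0,0],"translation":[-17,3.7,0],"hand":1},{"twist":[0,0,0],"translation":[-17,3.7,0],"hand":1},{"twist":[0,0,0],"translation":[-17,3.7,0],"hand":1}]'; python3 go.py .5643 -.0346 .1565 -1.73
```

```text
clock: 37.25
ee_pos: [0.5077, 0.2433, 0.3452]
tool_rot: [0.716, 0.698, 0.0, -0.0]
contact_force: [0.2, -0.4, -3.0]
width: 0.0331
clock: 38.05
ee_pos: [0.5603, -0.0178, 0.3466]
tool_rot: [0.717, 0.697, -0.001, -0.001]
contact_force: [-0.5, 0.3, -2.6]
width: 0.0332
clock: 38.55
ee_pos: [0.5637, -0.0319, 0.348]
tool_rot: [0.716, 0.698, 0.0, -0.0]
contact_force: [0.3, -0.7, -3.3]
width: 0.033
t 38.55 at [ 0.5637 -0.0319  0.348 ] phi -1.51 w 0.03304892640828237 j [-0.16  0.13  1.09  0.    1.92 -0.13]
shift [ -2.8   0.6 191.5] twist [ 0.01 -0.03  0.22]
```

```bash
python3 -m inch '[{"twist":[0,0,0.2],"translation":[-0.8,0.3,12],"hand":1},{"twist":[0,0,0.2],"translation":[-0.8,0.3,34],"hand":1},{"twist":[0,0,0.2],"translation":[-0.8,0.3,62],"hand":1},{"twist":[0,0,0.2],"translation":[-0.8,0.3,92],"hand":1},{"twist":[0,0,0.2],"translation":[-0.8,0.3,120],"hand":1},{"twist":[0,0,0.2],"translation":[-0.8,0.3,145],"hand":1},{"twist":[0,0,0.2],"translation":[-0.8,0.3,162],"hand":1},{"twist":[0,0,0.2],"translation":[-0.8,0.3,172],"hand":1}]';python3 -m inch '[{"twist":[0,0,0],"translation":[0,0,8],"hand":1},{"twist":[0,0,0],"translation":[0,0,14],"hand":1},{"twist":[0,0,0],"translation":[0,0,17],"hand":1},{"twist":[0,0,0],"translation":[0,0,17],"hand":1},{"twist":[0,0,0],"translation":[0,0,17],"hand":1}]';python3 go.py .5643 -.0336 .1565 -1.73
```

```text
clock: 39.35
ee_pos: [0.5627, -0.0332, 0.1727]
tool_rot: [0.718, 0.696, -0.001, -0.002]
contact_force: [-0.1, 0.1, -3.0]
width: 0.0334
clock: 39.85
ee_pos: [0.5646, -0.034, 0.1596]
tool_rot: [0.718, 0.696, 0.0, 0.001]
contact_force: [0.0, -0.6, -3.0]
width: 0.0331
t 39.85 at [ 0.5646 -0.034   0.1596] phi -1.82 w 0.03308787606171965 j [-0.16  0.14  1.44  0.    1.55 -0.13]
shift [ 0.4 -0.3  3.1] twist [ 0.08  0.01 -0.09]
```

```bash
python3 -m inch '[{"twist":[0,0,0],"translation":[0,0,1.5],"hand":1},{"twist":[0,0,0],"translation":[0,0,2.5],"hand":1},{"twist":[0,0,0],"translation":[0,0,3.1],"hand":1},{"twist":[0,0,0],"translation":[0,0,3.1],"hand":1},{"twist":[0,0,0],"translation":[0,0,3.1],"hand":-0.4},{"twist":[0,0,0],"translation":[0,0,3.1],"hand":-0.4},{"twist":[0,0,0],"translation":[0,0,3.1],"hand":-0.4},{"twist":[0,0,0],"translation":[0,0,3.1],"hand":-0.4}]';python3 go.py .4141 .3345 .256 -1.71;python3 -m inch '[{"twist":[0,0,0],"translation":[0,0,-15],"hand":-0.4},{"twist":[0,0,0],"translation":[0,0,-50],"hand":-0.4},{"twist":[0,0,0],"translation":[20,-8,-90],"hand":-0.4},{"twist":[0,0,0],"translation":[60,-26,-99],"hand":-0.4},{"twist":[0,0,0],"translation":[103,-45,-99],"hand":-0.4},{"twist":[0,0,0],"translation":[146,-64,-99],"hand":-0.4},{"twist":[0,0,0],"translation":[190,-84,-99],"hand":-0.4},{"twist":[0,0,0],"translation":[234,-103,-99],"hand":-0.4}]';python3 go.py .4141 .3345 .256 -1.71; python3 m.py 2>&1|grep cap
```

```text
clock: 40.65
ee_pos: [0.5642, -0.034, 0.1556]
tool_rot: [0.718, 0.696, 0.0, -0.0]
contact_force: [1.3, -1.3, 0.5]
width: 0.0618
t 40.65 at [ 0.5642 -0.034   0.1556] phi -1.82 w 0.061780807136414116 j [-0.16  0.15  1.45  0.    1.55 -0.13]
shift [ 363.5 -161.7 -100.4] twist [ 0.   -0.01 -0.11]
clock: 41.45
ee_pos: [0.4679, 0.2047, 0.2564]
tool_rot: [0.718, 0.696, 0.001, 0.001]
contact_force: [0.6, 0.2, 0.2]
width: 0.0656
t 41.45 at [0.4679 0.2047 0.2564] phi -1.84 w 0.06560857605005292 j [ 0.3  -0.01  1.41  0.    1.73  0.33]
shift [128.  -57.9   0.3] twist [ 0.13 -0.05 -0.13]
cap 189 [ 0.7587 -0.0305  0.0171] 0.1614 [ 0.7578 -0.0306  0.1614] [113.  72. 144.]
cap 117 [ 0.5078 -0.3278  0.0893] 0.1667 [ 0.5042 -0.3275  0.1667] [121.  86.  62.]
cap 204 [ 0.564  -0.0333  0.0166] 0.1657 [ 0.5635 -0.0331  0.1657] [172.   60.   58.5]
cap 208 [0.5636 0.0315 0.017 ] 0.1655 [0.5628 0.0313 0.1655] [ 61.  90. 166.]
cap 213 [ 0.4333 -0.05    0.017 ] 0.162 [ 0.4332 -0.0499  0.162 ] [216. 187.  78.]
cap 218 [0.4156 0.3341 0.0172] 0.1656 [0.4152 0.3325 0.1656] [ 63. 129.  80.]
```

Red is back within 1 mm. Green is the last.

```bash
python3 -m inch '[{"twist":[0,0,0],"translation":[42,-19,0],"hand":-0.4},{"twist":[0,0,0],"translation":[83,-38,0],"hand":-0.4},{"twist":[0,0,0],"translation":[115,-52,0],"hand":-0.4},{"twist":[0,0,0],"translation":[128,-57.9,0],"hand":-0.4},{"twist":[0,0,0],"translation":[128,-57.9,0],"hand":-0.4},{"twist":[0,0,0],"translation":[128,-57.9,0],"hand":-0.4},{"twist":[0,0,0],"translation":[128,-57.9,0],"hand":-0.4}]';python3 go.py .4141 .3345 .1565 -1.71
```

```text
clock: 42.2
ee_pos: [0.4157, 0.3316, 0.2549]
tool_rot: [0.719, 0.695, 0.0, 0.0]
contact_force: [0.0, -0.3, -0.1]
width: 0.0658
t 42.2 at [0.4157 0.3316 0.2549] phi -1.94 w 0.06580652524937536 j [ 0.57  0.04  1.36 -0.    1.73  0.6 ]
shift [ 2.9 -1.7 98.4] twist [ 0.03  0.02 -0.23]
```

```bash
python3 -m inch '[{"twist":[0,0,-0.2],"translation":[1.3,-1,25],"hand":-0.4},{"twist":[0,0,-0.2],"translation":[1.3,-1,55],"hand":-0.4},{"twist":[0,0,-0.2],"translation":[1.3,-1,85],"hand":-0.4},{"twist":[0,0,-0.2],"translation":[1.3,-1,98.5],"hand":-0.4},{"twist":[0,0,-0.2],"translation":[1.3,-1,98.5],"hand":-0.4},{"twist":[0,0,-0.2],"translation":[1.3,-1,98.5],"hand":1},{"twist":[0,0,-0.2],"translation":[1.3,-1,98.5],"hand":1},{"twist":[0,0,-0.2],"translation":[1.3,-1,98.5],"hand":1}]' 55;python3 -m inch '[{"twist":[0,0,0],"translation":[0,0,0],"hand":1},{"twist":[0,0,0],"translation":[0,0,0],"hand":1},{"twist":[0,0,0],"translation":[0,0,0],"hand":1}]';python3 go.py .5598 -.098 .348 -1.72
```

```text
clock: 43.0
ee_pos: [0.4148, 0.3348, 0.1581]
tool_rot: [0.717, 0.697, 0.002, 0.0]
contact_force: [0.5, -0.3, 0.1]
width: 0.0456
clock: 43.3
ee_pos: [0.4145, 0.3346, 0.1572]
tool_rot: [0.717, 0.697, 0.001, 0.0]
contact_force: [0.8, -1.0, 2.7]
width: 0.033
t 43.3 at [0.4145 0.3346 0.1572] phi -1.61 w 0.03298758447665327 j [ 0.57  0.07  1.53 -0.    1.54  0.6 ]
shift [-428.1  157.8 -190.9] twist [ 0.12 -0.07  0.11]
```

```bash
python3 -m inch '[{"twist":[0,0,0],"translation":[0,0,-8],"hand":1},{"twist":[0,0,0],"translation":[0,0,-25],"hand":1},{"twist":[0,0,0],"translation":[0,0,-50],"hand":1},{"twist":[0,0,0],"translation":[-7,3,-80],"hand":1},{"twist":[0,0,0],"translation":[-20,7,-110],"hand":1},{"twist":[0,0,0],"translation":[-40,15,-140],"hand":1},{"twist":[0,0,0],"translation":[-65,24,-168],"hand":1},{"twist":[0,0,0],"translation":[-95,35,-187],"hand":1}]';  python3 -m inch '[{"twist":[0,0,0],"translation":[-33,12,-4],"hand":1},{"twist":[0,0,0],"translation":[-68,25,-4],"hand":1},{"twist":[0,0,0],"translation":[-104,38,-4],"hand":1},{"twist":[0,0,0],"translation":[-140,51,-4],"hand":1},{"twist":[0,0,0],"translation":[-176,65,-4],"hand":1},{"twist":[0,0,0],"translation":[-212,78,-4],"hand":1},{"twist":[0,0,0],"translation":[-246,91,-4],"hand":1},{"twist":[0,0,0],"translation":[-276,102,-4],"hand":1}]';python3 -m inch '[{"twist":[0,0,0],"translation":[-26,9,0],"hand":1},{"twist":[0,0,0],"translation":[-44,16,0],"hand":1},{"twist":[0,0,0],"translation":[-55,20,0],"hand":1},{"twist":[0,0,0],"translation":[-57,20.8,0],"hand":1},{"twist":[0,0,0],"translation":[-57,20.8,0],"hand":1},{"twist":[0,0,0],"translation":[-57,20.8,0],"hand":1},{"twist":[0,0,0],"translation":[-57,20.8,0],"hand":1}]'; python3 go.py .5598 -.098 .1565 -1.73
```

```text
clock: 44.1
ee_pos: [0.446, 0.238, 0.3448]
tool_rot: [0.716, 0.698, 0.0, -0.0]
contact_force: [0.0, -0.2, -3.3]
width: 0.0331
clock: 44.9
ee_pos: [0.5402, -0.0421, 0.346]
tool_rot: [0.717, 0.697, -0.001, -0.001]
contact_force: [-0.3, 0.4, -3.3]
width: 0.0331
clock: 45.6
ee_pos: [0.5594, -0.0969, 0.3476]
tool_rot: [0.716, 0.698, 0.0, 0.0]
contact_force: [-0.5, 0.2, -3.6]
width: 0.0332
t 45.6 at [ 0.5594 -0.0969  0.3476] phi -1.52 w 0.03323349484981847 j [-0.27  0.14  1.08  0.    1.92 -0.24]
shift [ -1.2   0.3 191.1] twist [ 0.03 -0.02  0.21]
```

```bash
python3 -m inch '[{"twist":[0,0,0.2],"translation":[0,0,12],"hand":1},{"twist":[0,0,0.2],"translation":[0,0,34],"hand":1},{"twist":[0,0,0.2],"translation":[0,0,62],"hand":1},{"twist":[0,0,0.2],"translation":[0,0,92],"hand":1},{"twist":[0,0,0.2],"translation":[0,0,120],"hand":1},{"twist":[0,0,0.2],"translation":[0,0,145],"hand":1},{"twist":[0,0,0.2],"translation":[0,0,162],"hand":1},{"twist":[0,0,0.2],"translation":[0,0,172],"hand":1}]';python3 -m inch '[{"twist":[0,0,0],"translation":[0,0,8],"hand":1},{"twist":[0,0,0],"translation":[0,0,14],"hand":1},{"twist":[0,0,0],"translation":[0,0,17],"hand":1},{"twist":[0,0,0],"translation":[0,0,17],"hand":1},{"twist":[0,0,0],"translation":[0,0,17],"hand":1}]';python3 go.py .5598 -.098 .1565 -1.73
```

```text
clock: 46.4
ee_pos: [0.5581, -0.0972, 0.1721]
tool_rot: [0.718, 0.696, -0.001, -0.002]
contact_force: [0.7, 0.4, -3.2]
width: 0.0332
clock: 46.9
ee_pos: [0.56, -0.0981, 0.1589]
tool_rot: [0.718, 0.696, 0.0, 0.001]
contact_force: [0.6, -0.2, -3.0]
width: 0.0332
t 46.9 at [ 0.56   -0.0981  0.1589] phi -1.82 w 0.03324893232888203 j [-0.27  0.15  1.44  0.    1.55 -0.24]
shift [ 0.1 -0.2  2.4] twist [ 0.08  0.01 -0.09]
```

```bash
python3 -m inch '[{"twist":[0,0,0],"translation":[0,0,1.2],"hand":1},{"twist":[0,0,0],"translation":[0,0,2],"hand":1},{"twist":[0,0,0],"translation":[0,0,2.5],"hand":1},{"twist":[0,0,0],"translation":[0,0,2.5],"hand":1},{"twist":[0,0,0],"translation":[0,0,2.5],"hand":-0.4},{"twist":[0,0,0],"translation":[0,0,2.5],"hand":-0.4},{"twist":[0,0,0],"translation":[0,0,2.5],"hand":-0.4},{"twist":[0,0,0],"translation":[0,0,2.5],"hand":-0.4}]';python3 -m inch '[{"twist":[0,0,0],"translation":[0,0,-15],"hand":-0.4},{"twist":[0,0,0],"translation":[0,0,-50],"hand":-0.4},{"twist":[0,0,0],"translation":[0,-10,-90],"hand":-0.4},{"twist":[0,0,0],"translation":[20,-30,-120],"hand":-0.4},{"twist":[0,0,0],"translation":[55,-50,-130],"hand":-0.4},{"twist":[0,0,0],"translation":[95,-65,-130],"hand":-0.4},{"twist":[0,0,0],"translation":[140,-80,-130],"hand":-0.4},{"twist":[0,0,0],"translation":[185,-95,-130],"hand":-0.4}]';python3 -m inch '[{"twist":[0,0,0],"translation":[45,-15,0],"hand":-0.4},{"twist":[0,0,0],"translation":[90,-30,0],"hand":-0.4},{"twist":[0,0,0],"translation":[135,-40,0],"hand":-0.4},{"twist":[0,0,0],"translation":[170,-50,0],"hand":-0.4},{"twist":[0,0,0],"translation":[180,-50,0],"hand":-0.4},{"twist":[0,0,0],"translation":[180,-50,0],"hand":-0.4}]'; python3 - <<'E' 2>&1
from m import *
p,q,c,rect=measure(); x,y,z=q.T
rect('rack',(z>.165)&(z<.22)&(abs(x-.505)<.13)&(abs(y+.355)<.08))
rect('shakertop',(z>.094)&(z<.108)&(y<-.2)&(x<.66))
save(p,'t3.png'); s=vision.camera('scene'); save(s,'s3.png')
for n in("dropper_bottle","flask","wash_bottle"):
    r=spotter.cut_out(s,n)
    if r: print(n,r[0]['rect'],np.median(pts(s,r[0]['pixels'])[0],0).round(3))
E
```

```text
clock: 47.7
ee_pos: [0.5595, -0.098, 0.1554]
tool_rot: [0.718, 0.696, -0.0, -0.0]
contact_force: [-0.6, -0.3, 0.7]
width: 0.0615
clock: 48.5
ee_pos: [0.4699, 0.0912, 0.2874]
tool_rot: [0.719, 0.695, 0.001, 0.001]
contact_force: [1.0, -0.4, 0.2]
width: 0.0659
clock: 49.1
ee_pos: [0.4261, 0.2723, 0.2864]
tool_rot: [0.717, 0.697, 0.0, 0.0]
contact_force: [0.6, -0.3, 0.1]
width: 0.0661
cap 186 [ 0.7586 -0.0311  0.0171] 0.1615 [ 0.758  -0.0308  0.1615] [108.  69. 138.]
cap 120 [ 0.5066 -0.337   0.0902] 0.1659 [ 0.4974 -0.3279  0.1659] [115.5  81.   59. ]
cap 206 [ 0.5639 -0.0333  0.017 ] 0.1657 [ 0.5633 -0.033   0.1657] [164.  58.  55.]
cap 206 [0.5633 0.0317 0.0169] 0.1656 [0.5629 0.0314 0.1656] [ 59.  87. 159.]
cap 208 [ 0.559  -0.097   0.0169] 0.1657 [ 0.5588 -0.0967  0.1657] [ 67.  131.5  81. ]
cap 213 [ 0.4334 -0.0501  0.0169] 0.1622 [ 0.4332 -0.0499  0.1622] [208. 180.  75.]
rack 2621 [ 505.4 -355.6] [ 58.8 181. ] 85.04 0.1866
shakertop 6523 [ 506.7 -354.6] [192.3 250.2] 84.87 0.1001
dropper_bottle [316.4, 256.6, 332.1, 299.9] [0.64  0.099 0.041]
flask [198.9, 166.2, 233.6, 218.8] [ 0.735 -0.261  0.042]
wash_bottle [295.3, 285.3, 335.3, 371.9] [0.734 0.251 0.092]
```

View pics/t3.png

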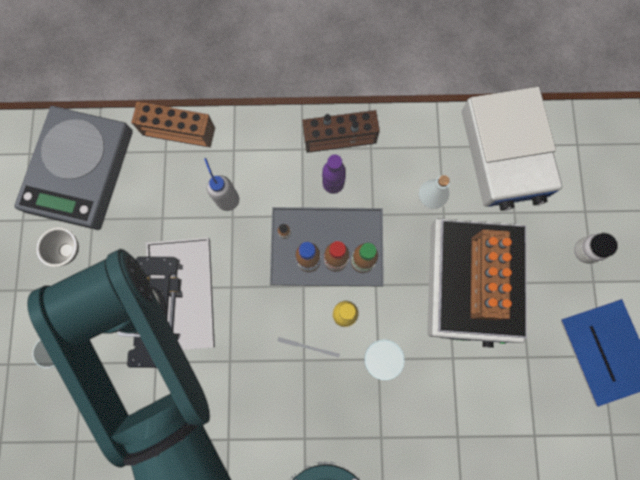

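View pics/s3.png

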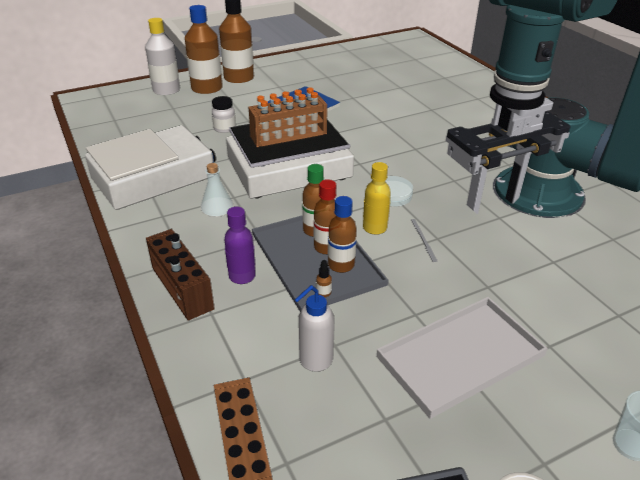

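Both views show the bottles upright in their starting row (307,251; 337,249; 368,251), and the rack centred along the shaker (491,274). The bystanders have not moved and the arm is clear.

```bash
python3 -c "
from cell import env
print(env.hand_in())"
```

```text
the job is handed in; nothing more can be done
None
```

The job is done and handed in, at about 50 s of the 149 s allowed. I stood blue, red and green aside in the spill tray, set the rack on the shaker, then put each bottle back on its own spot.

My last camera check, taken just before the hand-in:
- **Bottles:** all three stand upright within about 1 mm of where they started.
- **Rack:** its centre measures about 1–2 mm from the middle of the platform, and its length matches the platform's to within 0.2°.
- **Bystanders:** the dropper bottle, flask and wash bottle are within 1 mm of their first measured positions. The yellow and purple look-alikes have not moved either.
- **Forces:** the contact forces read at the end of each move stayed below about 4 N.

No check failed or disagreed, but handing in reports no verdict. I set each bottle and the rack down by measured height and force, so they may have settled the last millimetre on release.

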